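# Hang the nesting bins and clear the chassis

### The job

Take the blue bin and then the yellow bin off the nested stack, one at a time, leaving the grey spares nested where they stand, and hang both, still empty, side by side on the rail of the bin rack by their back lips, letting go slowly so that they neither drop nor swing. Then clear the cans off the receiver chassis into the hanging bins: the round valve shields into the blue bin, the square cans into the yellow one. Do not disturb the meter, the screwdriver or the reel.

Things in the scene. Friction and masses are not known exactly. Their poses are not given: they have to be found in the camera images.
- blue_bin: Blue open-topped hanging bin, 120 g, top of the nested stack. 160 mm long (x), 69 wide (y), 56 high (z, up); origin: centre of its underside. Its back is +x. Grip it across the flat upright rim bands, 16 mm tall, along the top of both long sides. Below them walls 3 mm thick taper to a 141 x 46 mm foot. All four bins are alike.
- yellow_bin: Yellow bin, like the blue one and nested under it. Nested bins sit 24 mm above one another with 1 mm of play, same heading; no catch. Inside each bin: floor 3 mm above the origin, a step at both ends 24 mm above the underside, 119 x 40 mm of clear floor between the steps.
- spare_top: Upper of two grey spare bins, like the others, nested under the yellow one. Stays where it is.
- spare_low: Lower grey spare bin, foot of the stack, loose on the bench. Stays where it is.
- blue_bin_lip (a point): Hanging slot of the blue bin, axes as the bin: 87.5 mm behind (+x) and 53 mm above its origin, mid-slot, at the underside of the lip. The lip, 46 mm wide, runs back from the top of the back wall, then 14 mm down; slot 14 mm wide (wall at 80, lip's inner face at 94, flaring outwards below, its outside at 100 mm).
- yellow_bin_lip (a point): The same point of the yellow bin.
- rack: Fixed bin rack, to the robot's left or right. Origin on the bench about under the middle of the hung bins; +x to its back, away from the robot; y along its rail; z up. Base plate 6 mm thick. A 12 mm round stop bar (axis 74 mm above the bench, x = 73.5 mm) runs below the rail; a hung bin's back wall leans on it. Bins hang on the -x side.
- rail_mid (a point): Middle of the top edge of the rack's hanging strip; axes as the rack. Level strip 4 mm thick (x), 250 mm long (y), top 115 mm above the bench, x = 85 mm in the rack's frame; uprights at its ends are no higher. A hung bin's lip straddles it; the bin dips about 0.04 rad at the front, origin 62 mm above the bench. Two bins fit, e.g. 60 mm to either side.
- chassis: Fixed receiver chassis, on the other side than the rack: silver box 260 x 260 mm, deck 60 mm above the bench. Origin: centre of its underside, z up. On the deck, nearest the robot (x = -70 mm; y -70, 0, 70) stand the square cans, then (x = 5 mm; y -85, 0, 85) the round shields; beyond x = 45 mm a fixed transformer, box and capacitor up to 72 mm above the deck.
- meter: Yellow multimeter, 75 x 150 x 35 mm, lying on the bench. Bystander.
- screwdriver: Screwdriver with red handle, 190 mm, lying on the bench. Bystander.
- spool: Reel of wire, 64 mm across, 40 mm high, standing on the bench. Bystander.
- round1: Round aluminium valve shield, a can open below: 28 mm in diameter, 80 mm tall, 60 g, black spot on top. Stands over a fixed valve stub 15 mm across and 20 mm high, with 3 mm of play: lift it straight off. Origin: centre of its lower end, z along it, up. May be absent.
- round2: Round aluminium valve shield, a can open below: 28 mm in diameter, 80 mm tall, 60 g, black spot on top. Stands over a fixed valve stub 15 mm across and 20 mm high, with 3 mm of play: lift it straight off. Origin: centre of its lower end, z along it, up. May be absent.
- round3: Round aluminium valve shield, a can open below: 28 mm in diameter, 80 mm tall, 60 g, black spot on top. Stands over a fixed valve stub 15 mm across and 20 mm high, with 3 mm of play: lift it straight off. Origin: centre of its lower end, z along it, up. May be absent.
- square1: Square aluminium coil can, 26 x 26 mm and 80 mm tall over all, on a heavy black foot 33 x 33 x 14 mm; 140 g. Stands loose on the deck. Origin: centre of its underside, z along it, up. May be absent.
- square2: Square aluminium coil can, 26 x 26 mm and 80 mm tall over all, on a heavy black foot 33 x 33 x 14 mm; 140 g. Stands loose on the deck. Origin: centre of its underside, z along it, up. May be absent.
- square3: Square aluminium coil can, 26 x 26 mm and 80 mm tall over all, on a heavy black foot 33 x 33 x 14 mm; 140 g. Stands loose on the deck. Origin: centre of its underside, z along it, up. May be absent.
- round1_mid (a point): Middle of round1 (40 mm along its axis from its underside).
- round2_mid (a point): Middle of round2 (40 mm along its axis from its underside).
- round3_mid (a point): Middle of round3 (40 mm along its axis from its underside).
- square1_mid (a point): Middle of square1 (40 mm along its axis from its underside).
- square2_mid (a point): Middle of square2 (40 mm along its axis from its underside).
- square3_mid (a point): Middle of square3 (40 mm along its axis from its underside).

How it is judged:
By the outcome, as a careful person would: the job done as asked, in the order asked, and still so for the second after the job is handed in, with the robot touching nothing.
Of round1, round2, round3, square1, square2, square3 only 3 to 5 are there at a start; the rules pass over those that are not, and their reading is None.
At some moment in a run one of square1, square2, square3 may be knocked a few centimetres aside while the robot is not near it.
It also fails if it takes over 210 s, if anything falls off the work surface, if the arm or the gripper's body presses on something with over 40 N, if the wrist force passes 120 N, or if a joint passes its speed limit or range.

### The arm

A 6-joint arm with a two-finger parallel gripper is mounted at the origin on the work surface. World frame = base frame: x ahead of the robot, y to its left, z up, the work surface at z = 0. Lengths are in mm, angles in rad, forces in N, time in s.
With the tool pointing down it reaches from about 275 to 1000 mm from the base axis. Payload 8.4 kg.
Tool frame: the origin (TCP) lies midway between the tips of the shut fingers; the grasp point (between the pads) lies 19 mm behind it; z points along the fingers, y is the line along which they close (so a half turn about z gives the same grasp; the last joint's range is limited). The gripper opens to 85 mm and grips with 20 to 120 N. Pads are 22 mm wide; open, the fingers measure 114 mm over their backs; the gripper's body (76 mm by 85 mm) begins 54 mm behind the grasp point. The pads swing forward as they close: fully open they stand 13 mm farther back than shut.
Start: joints at [1.278, 0.353, 1.633, -0, 1.155, -0.002], TCP at [179.198, 598.762, 231.281] pointing down, gripper open.
Joint ranges: [-2.63, 2.63], [-0.92, 2.1], [0.06, 2.66], [-1.3, 4.44], [0, 2.69], [-3.02, 3.02]. Speed limits (rad/s): [2.22, 2.22, 2.79, 3.14, 3.14, 3.14].

### API

Orientations are given as [roll, pitch, yaw] about the fixed x, y, z axes, in that order (R = Rz(yaw) Ry(pitch) Rx(roll)).
In Python, from rig import r, imaging gives the robot as it stands. The module is installed in compiled form; this text tells all that it offers.
- The arm moves only by the tool arm_command, never from a script. Its argument "deltas" is a list of rows, each an object of numbers: "hand": the finger opening in mm, from 0 to 85.4; "tx", "ty", "tz": the shift along the tool's x, y, z in mm; "wx", "wy", "wz": the turn, a rotation vector about the tool's x, y, z in rad. A call has 1 to 8 rows; each row shifts and turns the commanded pose from where the row before left it, along the tool's axes as they then stand; what a row does not reach is not made up. A row lasts 1/8 s, in which the tool goes at most 62.5 mm and 10.7 degrees, less where a joint would pass 70% of its speed; a pose out of reach is approached as far as the arm can. A call with a gripper value outside its range is refused whole. The fingers move at their own pace and stop on an object; "squeeze" is the grip in N (left out, the last holds). Time passes only in rows, so rows that do not move let the fingers close. It gives the time, the measured TCP pose, the force, the opening and the grip force at its end, in the units of the state.
- r.sense(): the state, without advancing time (a new reading comes with each control period).
- imaging.grab_frame(name): name is "scene" or "top" or "wrist"; returns a dict with "image" (480x640x3 uint8, red, green, blue), "mtx" (3x3 intrinsics, pixels), "world_to_cam" (4x4, takes a point from world to camera coordinates). Camera axes: x right, y up, looking along -z (the intrinsics and any distortion apply to the point x, -y, -z); pixel columns grow to the right and rows downward; lengths in mm; the calibration is good to about 2 mm. A picture is of the moment at which its call begins. There is no depth.
- r.sign_off(): hands the job in; it is judged then, once.
The state is a dict: "clock": time; "qpos": joint angles; "qvel": joint speeds; "joint_efforts": joint torques, N m; "eef_pos": TCP position; "tcp_rot": TCP orientation; "contact_force": force on the tool from outside, world axes, zero at the start; "wrist_torque": the same for the moment, N m; "opening": opening from 0.0 (shut) to 1.0 (fully open); "grasp_force": force on a finger pad.
Only numpy, scipy, OpenCV 4.12 (cv2) and the standard library are available. Lean on these libraries where they do the work, as an engineer would, in place of code of your own. Each camera call takes 0.05 s, during which the arm holds its last target. There are 200 camera calls.

## Working session

There is one attempt and no reset: what is moved stays moved. The work goes in short steps, Python scripts to look and compute and a tool call to move; the robot and the scene stay as the last step left them, time stands still between calls to the robot, and variables do not carry over. Pictures are saved under pics/ and viewed, at most 14 in all, crops included, and the job is handed in when it is done.

Besides the shell and the picture viewer there is one more tool, called after "Call:" in YAML: its name, and indented under it one key for each argument. arm_command: Moves the arm, as the interface text tells. Its arguments: {"type":"object","properties":{"deltas":{"type":"array"},"squeeze":{"type":"number"}},"required":["deltas"]}

```bash
mkdir -p pics; cat > h.py <<'E'
import numpy as np, cv2
from rig import r, imaging
def grab(n,save=None):
    f=imaging.grab_frame(n)
    if save: cv2.imwrite('pics/'+save,f['image'][:,:,::-1])
    return f
def ray(f,u,v):
    W=np.array(f['world_to_cam']);K=np.array(f['mtx'])
    d=np.linalg.inv(K)@[u,v,1]; d=np.array([d[0],-d[1],-d[2]])
    R=W[:3,:3]; return -R.T@W[:3,3], R.T@d
def onz(f,u,v,z):
    c,d=ray(f,u,v); return c+d*(z-c[2])/d[2]
def proj(f,p):
    W=np.array(f['world_to_cam']);K=np.array(f['mtx'])
    q=W[:3,:3]@np.array(p,float)+W[:3,3]; q=K@[q[0],-q[1],-q[2]]; return q[:2]/q[2]
E
python3 - <<'E'
from h import *
for n in('scene','top','wrist'):
    f=grab(n,n+'0.png'); c,d=ray(f,320,240); print(n,c.round(),d.round(3),list(f.keys()),f['mtx'])
s=r.sense();print({k:np.round(v,3) for k,v in s.items()})
E
```

```text
scene [1284. -580. 1420.] [-0.434  0.347 -0.832] ['image', 'mtx', 'world_to_cam'] [[481.2525582    0.         330.03366401]
 [  0.         481.2525582  234.4615546 ]
 [  0.           0.           1.        ]]
top [ 355.   -7. 1694.] [ 0.134  0.007 -0.991] ['image', 'mtx', 'world_to_cam'] [[479.40495674   0.         314.05457803]
 [  0.         479.40495674 231.34505211]
 [  0.           0.           1.        ]]
wrist [ 99. 622. 373.] [ 0.303 -0.083 -0.949] ['image', 'mtx', 'world_to_cam'] [[388.60017815   0.         316.60151953]
 [  0.         388.60017815 244.38728307]
 [  0.           0.           1.        ]]
{'clock': np.float64(0.15), 'qpos': array([ 1.278,  0.354,  1.634, -0.   ,  1.155, -0.002]), 'qvel': array([-0.   , -0.001, -0.002,  0.   ,  0.   ,  0.   ]), 'joint_efforts': array([-0.0000e+00, -6.0563e+01, -3.4234e+01, -0.0000e+00,  6.0000e-03,
        0.0000e+00]), 'eef_pos': array([179.077, 598.43 , 230.733]), 'tcp_rot': array([-3.141,  0.   ,  2.851]), 'contact_force': array([ 0.24 , -0.215, -0.419]), 'wrist_torque': array([-0.08 , -0.031,  0.03 ]), 'grasp_force': np.float64(0.0), 'opening': np.float64(0.998)}
```

View pics/scene0.png

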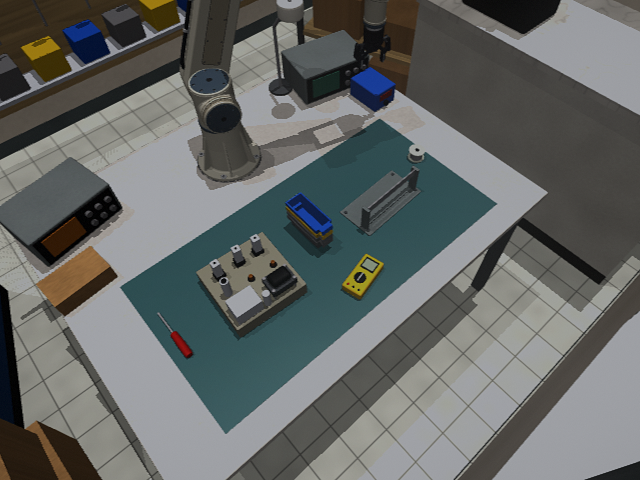

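View pics/top0.png

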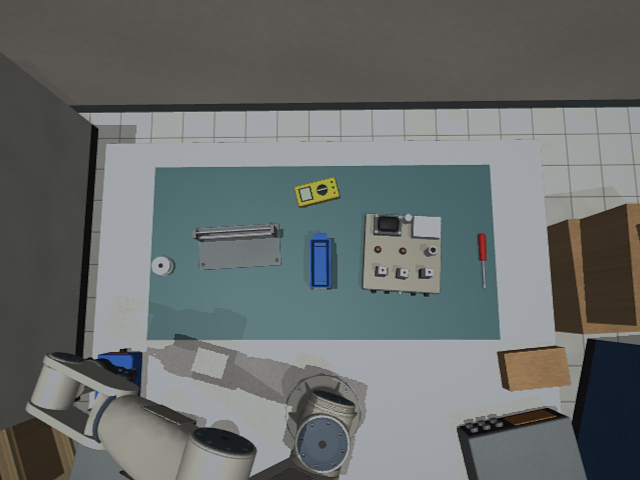

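The scene view shows the stack, rack, meter, reel, chassis and screwdriver. In the top view the blue bin is around (320,262), the rack rail around (237,232) and the chassis around (402,255). There are three square cans, at (381,270), (402,272) and (427,271), and one round shield at (431,250). The other two stubs are bare.

```bash
python3 - <<'E'
from h import *
a=cv2.imread('pics/top0.png'); 
cv2.imwrite('pics/crop0.png',cv2.resize(a[170:310,185:460],None,fx=2.9,fy=2.9,interpolation=cv2.INTER_CUBIC))
f=grab('top'); im=f['image'].astype(int); R,G,B=im[...,0],im[...,1],im[...,2]
m=((B>80)&(B>R*1.8)&(B>G*1.4)).astype(np.uint8); m[:, :290]=0; m[:,350:]=0; m[:220]=0;m[310:]=0
c=max(cv2.findContours(m,0,1)[0],key=cv2.contourArea); rr=cv2.minAreaRect(c); print(rr)
for p in cv2.boxPoints(rr): print(p,onz(f,*p,128).round(1))
print(onz(f,*rr[0],128))
# chassis: bright deck
m=((R>150)&(R>=B)).astype(np.uint8); m[:, :350]=0;m[:,455:]=0;m[:205]=0;m[300:]=0
m=cv2.morphologyEx(m,3,np.ones((9,9)))
c=max(cv2.findContours(m,0,1)[0],key=cv2.contourArea); rr=cv2.minAreaRect(c);print(rr)
for p in cv2.boxPoints(rr): print(p,onz(f,*p,60).round(1))
E
```

```text
((320.0, 260.0), (54.0, 20.0), 90.0)
[310. 233.] [590.7  37.  128. ]
[330. 233.] [590.2 -29.  128. ]
[330. 287.] [413.1 -27.6 128. ]
[310. 287.] [413.3  37.4 128. ]
[501.07208537   4.42956149 128.        ]
((391.47161865234375, 252.05784606933594), (52.74542236328125, 73.73526000976562), 2.9108378887176514)
[363.26074 287.53864] [ 413.3 -140.8   60. ]
[367.00513 213.89853] [ 666.5 -158.5   60. ]
[419.6825  216.57706] [ 655.8 -339.7   60. ]
[415.9381  290.21716] [ 403.6 -317.8   60. ]
```

View pics/crop0.png

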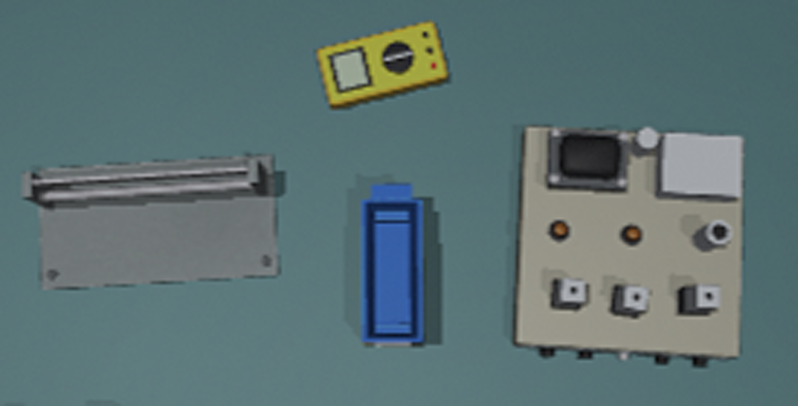

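The crop shows the rack turned slightly, the blue bin nearly aligned with world x, three square cans and one round shield. I'll move over the stack for a close look.

Call:
arm_command:
  deltas:
    - {"wz": -0.145, "tz": -20}
    - {"wz": -0.145, "tz": -20}
    - {"tx": -22.5, "ty": -42.5}
    - {"tx": -22.5, "ty": -42.5}
    - {"tx": -22.5, "ty": -42.5}
    - {"tx": -22.5, "ty": -42.5}
    - {"tx": -22.5, "ty": -42.5}
    - {"tx": -22.5, "ty": -42.5}

```text
schema error: expected keys hand, tx, ty, tz, wx, wy, wz
```

```bash
python3 - <<'E'
from h import *
f=grab('wrist','w1.png'); print(r.sense()['eef_pos'],r.sense()['tcp_rot'])
E
```

```text
[179.14868142 598.55148678 230.92532362] [-3.14091314e+00 -2.36418586e-05  2.85078051e+00]
```

View pics/w1.png

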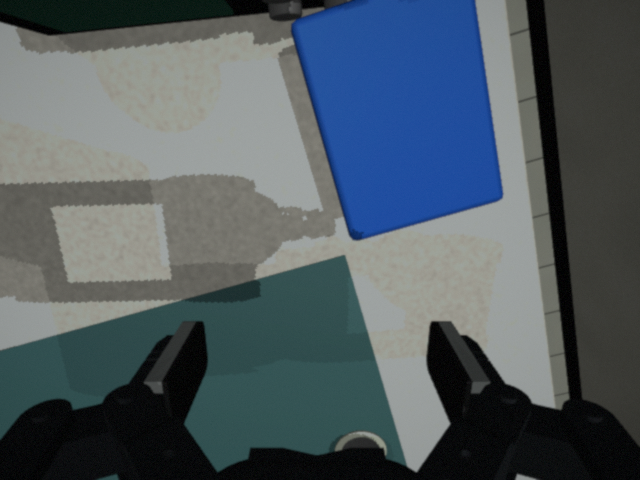

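The wrist view has the fingers at the bottom, with bottom being world +x and right being +y. The reel is at (355,445). Each row needs every key, so I'll resend.

Call:
arm_command:
  deltas:
    - {"hand": 85, "tx": 0, "ty": 0, "tz": -20, "wx": 0, "wy": 0, "wz": -0.145}
    - {"hand": 85, "tx": 0, "ty": 0, "tz": -20, "wx": 0, "wy": 0, "wz": -0.145}
    - {"hand": 85, "tx": -22.5, "ty": -42.5, "tz": 0, "wx": 0, "wy": 0, "wz": 0}
    - {"hand": 85, "tx": -22.5, "ty": -42.5, "tz": 0, "wx": 0, "wy": 0, "wz": 0}
    - {"hand": 85, "tx": -22.5, "ty": -42.5, "tz": 0, "wx": 0, "wy": 0, "wz": 0}
    - {"hand": 85, "tx": -22.5, "ty": -42.5, "tz": 0, "wx": 0, "wy": 0, "wz": 0}
    - {"hand": 85, "tx": -22.5, "ty": -42.5, "tz": 0, "wx": 0, "wy": 0, "wz": 0}
    - {"hand": 85, "tx": -22.5, "ty": -42.5, "tz": 0, "wx": 0, "wy": 0, "wz": 0}

```text
clock: 1.25
eef_pos: [314.5, 342.3, 271.4]
tcp_rot: [3.141, 0.0, 3.141]
contact_force: [0.5, 0.3, -0.4]
opening: 0.993
grasp_force: 0.0
```

```bash
python3 - <<'E'
from h import *
f=grab('wrist','w2.png'); np.savez('w2.npz',**f); print(r.sense()['eef_pos'],r.sense()['tcp_rot'])
for a in ((85,0),(85,50),(85,-50),(85,125),(85,-125)): pass
E
```

```text
[315.87569937 338.09677753 271.15961835] [-3.13848497e+00  1.03084634e-03  3.14077166e+00]
```

View pics/w2.png

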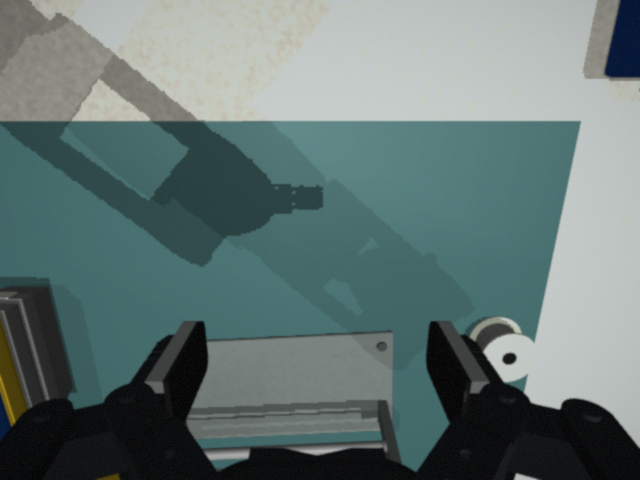

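The rail shows at about (290,450), partly behind the fingers. I'll move forward over the rack for a clear view.

Call:
arm_command:
  deltas:
    - {"hand": 85, "tx": -42, "ty": -11, "tz": -5, "wx": 0, "wy": 0, "wz": 0}
    - {"hand": 85, "tx": -42, "ty": -11, "tz": -5, "wx": 0, "wy": 0, "wz": 0}
    - {"hand": 85, "tx": -42, "ty": -11, "tz": -5, "wx": 0, "wy": 0, "wz": 0}
    - {"hand": 85, "tx": -42, "ty": -11, "tz": -5, "wx": 0, "wy": 0, "wz": 0}
    - {"hand": 85, "tx": -42, "ty": -11, "tz": -5, "wx": 0, "wy": 0, "wz": 0}
    - {"hand": 85, "tx": -42, "ty": -11, "tz": -5, "wx": 0, "wy": 0, "wz": 0}
    - {"hand": 85, "tx": 0, "ty": 0, "tz": 0, "wx": 0, "wy": 0, "wz": 0}
    - {"hand": 85, "tx": 0, "ty": 0, "tz": 0, "wx": 0, "wy": 0, "wz": 0}

```text
clock: 2.3
eef_pos: [565.2, 277.4, 300.7]
tcp_rot: [-3.141, -0.001, 3.14]
contact_force: [0.1, -0.1, -0.7]
opening: 0.999
grasp_force: 0.0
```

```bash
python3 - <<'E'
from h import *
f=grab('wrist','w3.png'); np.savez('w3.npz',**f); print(r.sense()['eef_pos'],r.sense()['tcp_rot'])
E
```

```text
[564.88836864 277.60596063 300.89964241] [-3.14135353e+00 -1.18885779e-03  3.14105752e+00]
```

View pics/w3.png

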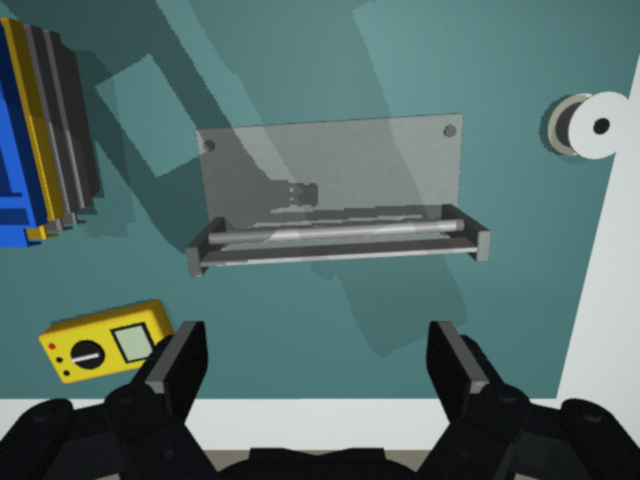

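The wrist view shows the rail strip running from about (205,258) to (478,245), the stop bar above it in the image, and the uprights at (195,250) and (483,245). I'll extract its edges.

```bash
python3 - <<'E'
from h import *
f=dict(np.load('w3.npz')); im=f['image']; g=im.astype(int).mean(2)
for c in (230,300,380,450): print(c,[int(x) for x in g[225:275,c]])
a=im[200:285,180:500][:,:,::-1]
cv2.imwrite('pics/rail.png',cv2.resize(a,None,fx=2.4,fy=2.4,interpolation=cv2.INTER_CUBIC))
E
```

```text
230 [74, 75, 75, 77, 77, 82, 93, 92, 101, 112, 120, 129, 134, 135, 126, 117, 109, 100, 101, 114, 119, 118, 120, 119, 111, 90, 74, 70, 69, 71, 71, 70, 68, 68, 68, 83, 114, 141, 170, 167, 134, 112, 109, 107, 108, 108, 108, 108, 108, 109]
300 [92, 75, 74, 91, 114, 132, 147, 159, 175, 181, 176, 163, 157, 144, 132, 130, 126, 122, 124, 122, 115, 97, 78, 67, 71, 70, 69, 69, 68, 69, 71, 99, 149, 172, 175, 169, 140, 119, 113, 113, 113, 112, 111, 113, 110, 112, 110, 112, 112, 112]
380 [126, 141, 158, 184, 201, 203, 188, 170, 156, 139, 126, 128, 129, 130, 129, 127, 115, 85, 71, 71, 70, 71, 70, 70, 70, 72, 81, 122, 173, 188, 186, 169, 129, 109, 105, 106, 105, 103, 104, 104, 104, 105, 105, 103, 103, 103, 103, 103, 102, 102]
450 [197, 201, 186, 171, 155, 131, 82, 51, 44, 44, 47, 62, 78, 79, 73, 69, 68, 70, 68, 68, 66, 68, 74, 108, 155, 168, 168, 160, 135, 118, 117, 116, 117, 115, 116, 115, 115, 115, 116, 115, 114, 114, 113, 114, 113, 111, 108, 104, 104, 103]
```

View pics/rail.png

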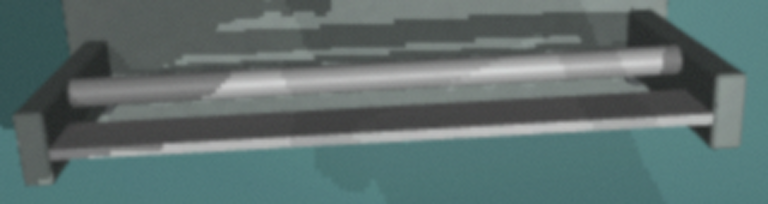

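```bash
python3 - <<'E'
from h import *
f=dict(np.load('w3.npz'))
P=np.array([onz(f,u,v,115) for u,v in((200.8,264.8),(230,263.2),(300,259),(380,254.4),(450,250.5),(476.7,249.2))])
print(P.round(1)); print('len',np.linalg.norm(P[0]-P[-1]),'mid',(P[0]+P[-1])/2)
p=np.polyfit(P[:,1],P[:,0],1); print('slope',p, 'yaw',np.arctan(-p[0]))
for u,v in((230,261),(230,265.4),(380,252),(380,257)): print(onz(f,u,v,115).round(1))
# plate corner holes & stop bar end
print(onz(f,210,146,6),onz(f,450,131,6))
# same from top view
t=grab('top'); g=t['image'].astype(int).mean(2); np.savez('t.npz',**t)
m=(P[0]+P[-1])/2; print(proj(t,m))
for c in (220,240,260): print(c,[int(x) for x in g[222:245,c]])
# all bin detections in wrist? chassis cans etc later
E
```

```text
[[614.  171.3 115. ]
 [612.5 198.  115. ]
 [608.5 261.6 115. ]
 [604.1 333.8 115. ]
 [600.5 396.5 115. ]
 [599.3 420.3 115. ]]
len 249.4167587101375 mid [606.65558777 295.80760453 115.        ]
slope [-5.97818880e-02  6.24240959e+02] yaw 0.0597108226787021
[610.4 198.2 115. ]
[614.7 197.8 115. ]
[601.8 333.7 115. ]
[606.7 333.9 115. ]
[517.84247947 160.05972952   6.        ] [502.38269341 421.09624824   6.        ]
[232.7710654  229.33439437]
220 [135, 125, 119, 71, 59, 63, 64, 65, 65, 66, 81, 104, 81, 49, 31, 19, 17, 21, 58, 110, 106, 106, 105]
240 [96, 57, 32, 30, 46, 52, 51, 43, 26, 26, 24, 21, 19, 26, 57, 60, 62, 60, 58, 57, 58, 58, 56]
260 [107, 105, 95, 112, 100, 111, 148, 69, 60, 104, 82, 93, 102, 81, 74, 75, 74, 73, 76, 74, 75, 75, 75]
```

Call:
arm_command:
  deltas:
    - {"hand": 85, "tx": 12, "ty": -45.5, "tz": 4, "wx": 0, "wy": 0, "wz": 0}
    - {"hand": 85, "tx": 12, "ty": -45.5, "tz": 4, "wx": 0, "wy": 0, "wz": 0}
    - {"hand": 85, "tx": 12, "ty": -45.5, "tz": 4, "wx": 0, "wy": 0, "wz": 0}
    - {"hand": 85, "tx": 12, "ty": -45.5, "tz": 4, "wx": 0, "wy": 0, "wz": 0}
    - {"hand": 85, "tx": 12, "ty": -45.5, "tz": 4, "wx": 0, "wy": 0, "wz": 0}
    - {"hand": 85, "tx": 12, "ty": -45.5, "tz": 4, "wx": 0, "wy": 0, "wz": 0}
    - {"hand": 85, "tx": 0, "ty": 0, "tz": 0, "wx": 0, "wy": 0, "wz": 0}
    - {"hand": 85, "tx": 0, "ty": 0, "tz": 0, "wx": 0, "wy": 0, "wz": 0}

```text
clock: 3.4
eef_pos: [493.6, 5.2, 277.6]
tcp_rot: [3.141, 0.001, 3.141]
contact_force: [0.3, -0.4, 0.3]
opening: 0.995
grasp_force: 0.0
```

```bash
python3 - <<'E'
from h import *
f=grab('wrist','w4.png'); np.savez('w4.npz',**f); print(r.sense()['eef_pos'],r.sense()['tcp_rot'])
E
```

```text
[493.76939479   5.49383703 277.58378001] [3.14118900e+00 6.74841435e-04 3.14158917e+00]
```

View pics/w4.png

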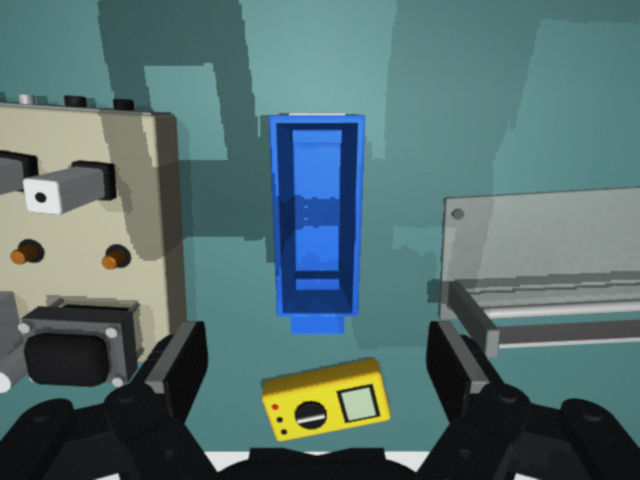

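The wrist view shows the blue rim with corners at about (271,116), (365,115), (358,315) and (277,315), and the lip at (317,325). I'll measure its centre and heading.

```bash
python3 - <<'E'
from h import *
f=dict(np.load('w4.npz')); im=f['image'].astype(int); R,G,B=im[...,0],im[...,1],im[...,2]
m=((B>60)&(B>R*1.8)&(B>G*1.4)).astype(np.uint8); m[:,:240]=0;m[:,400:]=0
rows=np.arange(125,308,4); L=[];Q=[]
for v in rows:
    x=np.where(m[v])[0]; L.append(onz(f,x[0],v+.5,128)); Q.append(onz(f,x[-1]+1,v+.5,128))
L=np.array(L);Q=np.array(Q)
for S in (L,Q):
    p=np.polyfit(S[:,0],S[:,1],1); print('yaw',np.arctan(p[0]),'y@493',np.polyval(p,493))
print('width',(Q-L)[:,1].mean(), 'mid', ((Q+L)/2)[:,1].mean())
for u in (285,300,318,330,350):
    y=np.where(m[:,u])[0]; print(u,onz(f,u+.5,y[0],128).round(1),onz(f,u+.5,y[-1]+1,128).round(1))
E
```

```text
yaw 0.001782630507475196 y@493 -29.32590140705207
yaw 0.0016227925710795947 y@493 39.569031590258724
width 68.89569084966787 mid 5.114870782940138
285 [413.2 -17.5 128. ] [576.  -21.9 128. ]
300 [413.9  -6.8 128. ] [592.6  -9.4 128. ]
318 [413.9   6.  128. ] [592.7   6.2 128. ]
330 [413.9  14.6 128. ] [592.7  16.5 128. ]
350 [413.2  28.9 128. ] [576.1  33.3 128. ]
```

The width is 68.9 mm, which fits. The origin is at (493, 5.1) with heading about 0. I'll descend onto the rim bands and grip.

Call:
arm_command:
  deltas:
    - {"hand": 85, "tx": 0.5, "ty": -0.3, "tz": 45, "wx": 0, "wy": 0, "wz": 0}
    - {"hand": 85, "tx": 0, "ty": 0, "tz": 45, "wx": 0, "wy": 0, "wz": 0}
    - {"hand": 85, "tx": 0, "ty": 0, "tz": 40, "wx": 0, "wy": 0, "wz": 0}
    - {"hand": 85, "tx": 0, "ty": 0, "tz": 22, "wx": 0, "wy": 0, "wz": 0}
    - {"hand": 85, "tx": 0, "ty": 0, "tz": 15, "wx": 0, "wy": 0, "wz": 0}
    - {"hand": 85, "tx": 0, "ty": 0, "tz": 10, "wx": 0, "wy": 0, "wz": 0}
    - {"hand": 85, "tx": 0, "ty": 0, "tz": 0, "wx": 0, "wy": 0, "wz": 0}
    - {"hand": 85, "tx": 0, "ty": 0, "tz": 0, "wx": 0, "wy": 0, "wz": 0}

```text
clock: 4.45
eef_pos: [493.8, 4.3, 101.0]
tcp_rot: [3.142, 0.001, 3.141]
contact_force: [0.4, 0.3, 0.1]
opening: 0.996
grasp_force: 0.0
```

Call:
arm_command:
  deltas:
    - {"hand": 60, "tx": 0, "ty": 0, "tz": 0, "wx": 0, "wy": 0, "wz": 0}
    - {"hand": 60, "tx": 0, "ty": 0, "tz": 0, "wx": 0, "wy": 0, "wz": 0}
    - {"hand": 60, "tx": 0, "ty": 0, "tz": 0, "wx": 0, "wy": 0, "wz": 0}
    - {"hand": 60, "tx": 0, "ty": 0, "tz": 0, "wx": 0, "wy": 0, "wz": 0}
  squeeze: 30

```text
clock: 4.95
eef_pos: [493.8, 4.3, 101.2]
tcp_rot: [3.141, 0.001, 3.141]
contact_force: [-0.8, 0.4, 4.6]
opening: 0.801
grasp_force: 32.4
```

```bash
python3 - <<'E'
from h import *
f=grab('scene'); a=f['image'][170:270,250:400][:,:,::-1]
cv2.imwrite('pics/s1.png',cv2.resize(a,None,fx=5,fy=5,interpolation=cv2.INTER_CUBIC))
E
```

```text
(no output)
```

View pics/s1.png

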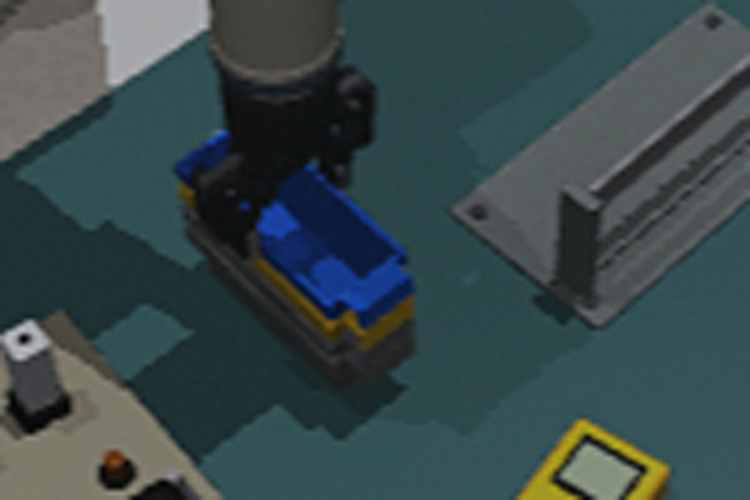

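The fingers hold the blue rim. The opening reads 68 mm and the tips are close to the yellow band. I'll lift slowly and check that only blue moves.

Call:
arm_command:
  deltas:
    - {"hand": 60, "tx": 0, "ty": 0, "tz": -3, "wx": 0, "wy": 0, "wz": 0}
    - {"hand": 60, "tx": 0, "ty": 0, "tz": -4, "wx": 0, "wy": 0, "wz": 0}
    - {"hand": 60, "tx": 0, "ty": 0, "tz": -4, "wx": 0, "wy": 0, "wz": 0}
    - {"hand": 60, "tx": 0, "ty": 0, "tz": -4, "wx": 0, "wy": 0, "wz": 0}
    - {"hand": 60, "tx": 0, "ty": 0, "tz": 0, "wx": 0, "wy": 0, "wz": 0}
    - {"hand": 60, "tx": 0, "ty": 0, "tz": 0, "wx": 0, "wy": 0, "wz": 0}

```text
clock: 5.75
eef_pos: [493.2, 4.2, 115.2]
tcp_rot: [-3.142, -0.0, 3.141]
contact_force: [0.3, 0.5, -1.5]
opening: 0.801
grasp_force: 34.4
```

```bash
python3 - <<'E'
from h import *
f=grab('scene'); a=f['image'][170:270,250:400][:,:,::-1]
cv2.imwrite('pics/s2.png',cv2.resize(a,None,fx=5,fy=5,interpolation=cv2.INTER_CUBIC))
E
```

```text
(no output)
```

View pics/s2.png

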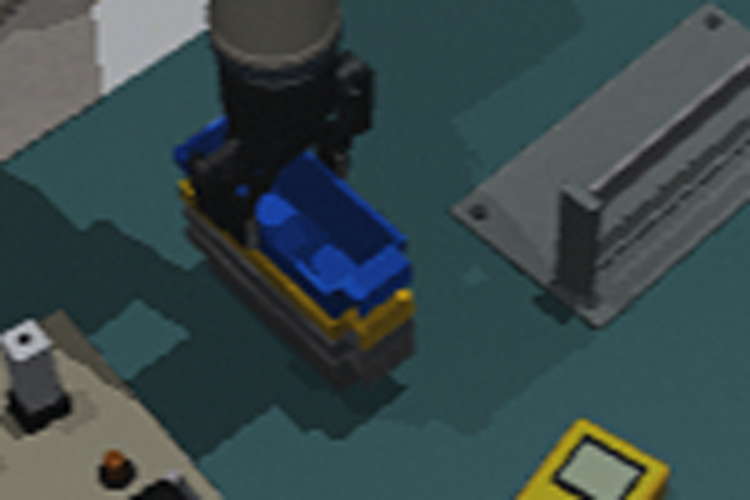

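Only blue rises, and the force of -1.5 N matches one bin. I'll lift it clear and carry it to the rail, turning by the rack's yaw (0.06) with the front tilted up slightly to clear the stop bar.

Call:
arm_command:
  deltas:
    - {"hand": 60, "tx": 0, "ty": 0, "tz": -20, "wx": 0, "wy": 0, "wz": 0}
    - {"hand": 60, "tx": 0, "ty": 0, "tz": -35, "wx": 0, "wy": 0, "wz": 0}
    - {"hand": 60, "tx": 0, "ty": 0, "tz": -35, "wx": 0, "wy": 0, "wz": 0}
    - {"hand": 60, "tx": 0, "ty": 15, "tz": -20, "wx": 0, "wy": 0, "wz": 0}
    - {"hand": 60, "tx": -2, "ty": 30, "tz": 0, "wx": 0, "wy": 0, "wz": 0}
    - {"hand": 60, "tx": -2, "ty": 34, "tz": 0, "wx": 0, "wy": 0, "wz": 0}
    - {"hand": 60, "tx": -2, "ty": 34, "tz": 0, "wx": 0, "wy": 0, "wz": 0}
    - {"hand": 60, "tx": -2, "ty": 34, "tz": 0, "wx": 0, "wy": 0, "wz": 0}

```text
clock: 6.8
eef_pos: [501.1, 152.2, 225.1]
tcp_rot: [-3.141, -0.0, 3.141]
contact_force: [0.4, -0.6, -0.8]
opening: 0.805
grasp_force: 34.7
```

Call:
arm_command:
  deltas:
    - {"hand": 60, "tx": -2, "ty": 34, "tz": 0, "wx": 0, "wy": 0, "wz": 0}
    - {"hand": 60, "tx": -2, "ty": 34, "tz": 0, "wx": 0, "wy": 0, "wz": 0}
    - {"hand": 60, "tx": -2, "ty": 34, "tz": 0, "wx": 0, "wy": 0, "wz": 0}
    - {"hand": 60, "tx": -2, "ty": 34, "tz": 0, "wx": 0, "wy": 0, "wz": 0}
    - {"hand": 60, "tx": -2, "ty": 34, "tz": 0, "wx": 0, "wy": 0, "wz": 0}
    - {"hand": 60, "tx": 0, "ty": 20, "tz": 0, "wx": 0, "wy": 0, "wz": -0.06}
    - {"hand": 60, "tx": 0, "ty": 0, "tz": 0, "wx": 0, "wy": 0.1, "wz": 0}
    - {"hand": 60, "tx": 0, "ty": 0, "tz": 0, "wx": 0, "wy": 0, "wz": 0}

```text
clock: 7.8
eef_pos: [512.3, 341.0, 224.6]
tcp_rot: [-3.141, -0.1, -3.081]
contact_force: [0.6, 0.1, -1.3]
opening: 0.799
grasp_force: 34.7
```

```bash
cat >> h.py <<'E'
from scipy.spatial.transform import Rotation as Ro
def to(target, show=True):
    """tool-axes shift from measured TCP to target"""
    s=r.sense(); T=Ro.from_euler('xyz',s['tcp_rot']).as_matrix()
    d=T.T@(np.array(target,float)-s['eef_pos']); print('eef',np.round(s['eef_pos'],1),'rot',np.round(s['tcp_rot'],3),'shift',d.round(1)); return d
E
python3 - <<'E'
from h import *
to((513,348.3,99.9)); to((513,348.3,135))
f=grab('wrist'); np.savez('w5.npz',**f); im=f['image'].astype(int); R,G,B=im[...,0],im[...,1],im[...,2]
m=((B>60)&(B>R*1.8)&(B>G*1.4)).astype(np.uint8)
for v in range(100,330,25):
    x=np.where(m[v])[0]; x=x[(x>240)&(x<400)]; print(v,x[0] if len(x) else None,x[-1] if len(x) else None)
for u in (300,318,330):
    y=np.where(m[:,u])[0]; print(u,y[0],y[-1])
E
```

```text
eef [512.3 341.  224.6] rot [-3.141 -0.1   -3.081] shift [-13.6   7.3 123.9]
eef [512.3 341.  224.6] rot [-3.141 -0.1   -3.081] shift [-10.1   7.3  89. ]
100 None None
125 241 399
150 241 399
175 241 399
200 241 399
225 241 399
250 241 399
275 241 399
300 241 399
325 241 399
300 122 451
318 122 454
330 121 452
```

```bash
python3 - <<'E'
from h import *
f=dict(np.load('w5.npz')); s=r.sense(); T=Ro.from_euler('xyz',s['tcp_rot']).as_matrix()
# bin axes in tool: bin x=-tool x, bin y=tool y, bin z=-tool z
B=T@np.diag([-1,1,-1.]); e=np.array(s['eef_pos'])
for z in (27.1,29.1,31.1):
    for x in (-.5,): print(z,[proj(f,e+B@np.array([px+x,0,56-z])).round(1) for px in(-80,80,100)])
im=f['image'].astype(int); R,G,Bc=im[...,0],im[...,1],im[...,2]
m=((Bc>60)&(Bc>R*1.8)&(Bc>G*1.4))
for v in (140,180,220,300): x=np.where(m[v])[0]; print(v,x[0],x[-1],[proj(f,e+B@np.array([0,yy,27.])).round(1) for yy in(-34.5,34.5)] if v==220 else '')
for u in (250,280,318,380): print(u,np.where(m[:,u])[0][[0,-1]])
E
```

```text
27.1 [array([318.4, 120.1]), array([317.6, 527.3]), array([317.5, 560.4])]
29.1 [array([318.4, 120. ]), array([317.5, 522.4]), array([317.5, 555.3])]
31.1 [array([318.4, 119.8]), array([317.5, 517.7]), array([317.5, 550.4])]
140 198 434 
180 202 431 
220 206 427 [array([219.5, 360.8]), array([416.2, 360.9])]
300 214 419 
250 [122 447]
280 [122 447]
318 [122 454]
380 [121 447]
```

Call:
arm_command:
  deltas:
    - {"hand": 60, "tx": -3, "ty": 2.3, "tz": 29, "wx": 0, "wy": 0, "wz": 0}
    - {"hand": 60, "tx": -3.3, "ty": 2.5, "tz": 30, "wx": 0, "wy": 0, "wz": 0}
    - {"hand": 60, "tx": -3.3, "ty": 2.5, "tz": 30, "wx": 0, "wy": 0, "wz": 0}
    - {"hand": 60, "tx": 0, "ty": 0, "tz": 0, "wx": 0, "wy": 0, "wz": 0}
    - {"hand": 60, "tx": 0, "ty": 0, "tz": 0, "wx": 0, "wy": 0, "wz": 0}
    - {"hand": 60, "tx": 0, "ty": 0, "tz": 0, "wx": 0, "wy": 0, "wz": 0}

```text
clock: 8.6
eef_pos: [512.5, 348.8, 137.4]
tcp_rot: [3.14, -0.098, -3.082]
contact_force: [-0.2, 0.5, -0.9]
opening: 0.802
grasp_force: 34.7
```

```bash
python3 - <<'E'
from h import *
to((512.5,348.3,112)); to((512.5,348.3,104))
f=grab('scene'); a=f['image'][150:250,340:440][:,:,::-1]
cv2.imwrite('pics/s3.png',cv2.resize(a,None,fx=6,fy=6,interpolation=cv2.INTER_CUBIC))
p=np.array([603.2,353.7,115]);print(proj(f,p)-[340,150])
E
```

```text
eef [512.5 348.8 137.4] rot [ 3.14  -0.098 -3.082] shift [-2.5 -0.6 25.2]
eef [512.5 348.8 137.4] rot [ 3.14  -0.098 -3.082] shift [-3.3 -0.6 33.2]
[62.89470619 29.41803056]
```

View pics/s3.png

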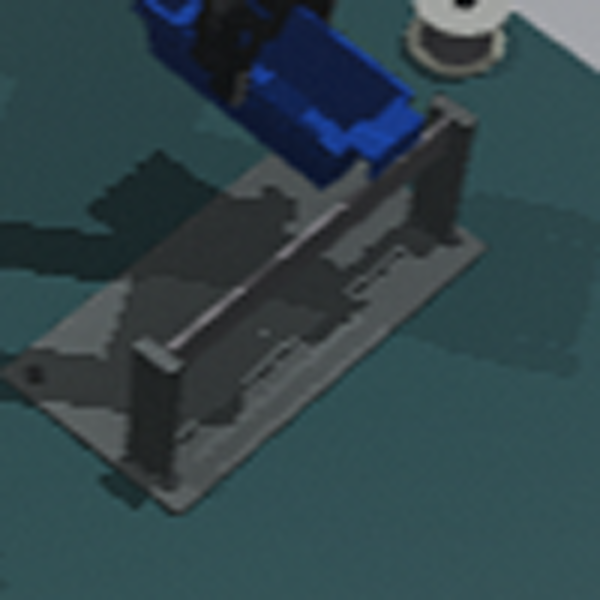

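The view shows blue's lip above the rail at crop (395,130), between the uprights. I'll lower it gently.

Call:
arm_command:
  deltas:
    - {"hand": 60, "tx": -1, "ty": -0.3, "tz": 9, "wx": 0, "wy": 0, "wz": 0}
    - {"hand": 60, "tx": -1, "ty": -0.3, "tz": 9, "wx": 0, "wy": 0, "wz": 0}
    - {"hand": 60, "tx": -0.7, "ty": 0, "tz": 6, "wx": 0, "wy": 0, "wz": 0}
    - {"hand": 60, "tx": -0.4, "ty": 0, "tz": 4, "wx": 0, "wy": 0, "wz": 0}
    - {"hand": 60, "tx": 0, "ty": 0, "tz": 0, "wx": 0, "wy": 0, "wz": 0}
    - {"hand": 60, "tx": 0, "ty": 0, "tz": 0, "wx": 0, "wy": 0, "wz": 0}

```text
clock: 9.4
eef_pos: [512.2, 348.0, 107.7]
tcp_rot: [3.141, -0.1, -3.082]
contact_force: [0.1, -0.4, -1.0]
opening: 0.8
grasp_force: 34.8
```

Call:
arm_command:
  deltas:
    - {"hand": 60, "tx": -0.2, "ty": 0, "tz": 2, "wx": 0, "wy": 0, "wz": 0}
    - {"hand": 60, "tx": 0, "ty": 0, "tz": 0, "wx": 0, "wy": 0, "wz": 0}

```text
clock: 9.65
eef_pos: [512.0, 347.9, 105.6]
tcp_rot: [3.142, -0.1, -3.082]
contact_force: [-0.6, -0.2, -1.4]
opening: 0.802
grasp_force: 34.8
```

Call:
arm_command:
  deltas:
    - {"hand": 60, "tx": -0.2, "ty": 0, "tz": 2, "wx": 0, "wy": 0, "wz": 0}
    - {"hand": 60, "tx": 0, "ty": 0, "tz": 0, "wx": 0, "wy": 0, "wz": 0}

```text
clock: 9.9
eef_pos: [511.9, 347.9, 103.4]
tcp_rot: [-3.141, -0.1, -3.082]
contact_force: [-0.3, -0.3, -1.3]
opening: 0.799
grasp_force: 34.8
```

Call:
arm_command:
  deltas:
    - {"hand": 60, "tx": -0.2, "ty": 0, "tz": 2, "wx": 0, "wy": 0, "wz": 0}
    - {"hand": 60, "tx": 0, "ty": 0, "tz": 0, "wx": 0, "wy": 0, "wz": 0}

```text
clock: 10.15
eef_pos: [511.9, 347.9, 101.3]
tcp_rot: [-3.141, -0.1, -3.082]
contact_force: [0.1, -0.4, -1.2]
opening: 0.8
grasp_force: 34.8
```

Call:
arm_command:
  deltas:
    - {"hand": 60, "tx": -0.1, "ty": 0, "tz": 1, "wx": 0, "wy": 0, "wz": 0}
    - {"hand": 60, "tx": 0, "ty": 0, "tz": 0, "wx": 0, "wy": 0, "wz": 0}

```text
clock: 10.4
eef_pos: [512.1, 348.0, 100.5]
tcp_rot: [3.142, -0.1, -3.082]
contact_force: [0.7, -1.0, -1.6]
opening: 0.8
grasp_force: 34.9
```

Call:
arm_command:
  deltas:
    - {"hand": 60, "tx": -0.1, "ty": 0, "tz": 1, "wx": 0, "wy": 0, "wz": 0}
    - {"hand": 60, "tx": 0, "ty": 0, "tz": 0, "wx": 0, "wy": 0, "wz": 0}

```text
clock: 10.65
eef_pos: [512.1, 348.0, 99.7]
tcp_rot: [3.141, -0.1, -3.082]
contact_force: [0.4, -0.7, 1.6]
opening: 0.801
grasp_force: 35.1
```

The lip touches the strip at exactly the predicted height. I'll rotate the bin level about the lip, keeping contact light.

Call:
arm_command:
  deltas:
    - {"hand": 60, "tx": -0.1, "ty": 0, "tz": 1.7, "wx": 0, "wy": -0.02, "wz": 0}
    - {"hand": 60, "tx": -0.1, "ty": 0, "tz": 1.7, "wx": 0, "wy": -0.02, "wz": 0}
    - {"hand": 60, "tx": -0.1, "ty": 0, "tz": 1.7, "wx": 0, "wy": -0.02, "wz": 0}
    - {"hand": 60, "tx": 0, "ty": 0, "tz": 0, "wx": 0, "wy": 0, "wz": 0}
    - {"hand": 60, "tx": 0, "ty": 0, "tz": 0, "wx": 0, "wy": 0, "wz": 0}

```text
clock: 11.28
eef_pos: [511.6, 347.9, 94.4]
tcp_rot: [-3.141, -0.041, -3.082]
contact_force: [-2.2, 1.0, 1.5]
opening: 0.8
grasp_force: 35.1
```

Call:
arm_command:
  deltas:
    - {"hand": 60, "tx": 0.3, "ty": 0, "tz": 1.7, "wx": 0, "wy": -0.02, "wz": 0}
    - {"hand": 60, "tx": 0.3, "ty": 0, "tz": 1.7, "wx": 0, "wy": -0.02, "wz": 0}
    - {"hand": 60, "tx": 0, "ty": 0, "tz": 0, "wx": 0, "wy": 0, "wz": 0}
    - {"hand": 60, "tx": 0, "ty": 0, "tz": 0, "wx": 0, "wy": 0, "wz": 0}

```text
clock: 11.78
eef_pos: [510.9, 347.8, 91.0]
tcp_rot: [-3.141, -0.001, -3.082]
contact_force: [-0.7, 0.5, 0.0]
opening: 0.798
grasp_force: 35.0
```

Call:
arm_command:
  deltas:
    - {"hand": 60, "tx": 0.3, "ty": 0, "tz": 1.7, "wx": 0, "wy": -0.015, "wz": 0}
    - {"hand": 60, "tx": 0.3, "ty": 0, "tz": 1.7, "wx": 0, "wy": -0.015, "wz": 0}
    - {"hand": 60, "tx": 0, "ty": 0, "tz": 0, "wx": 0, "wy": 0, "wz": 0}
    - {"hand": 60, "tx": 0, "ty": 0, "tz": 0, "wx": 0, "wy": 0, "wz": 0}

```text
clock: 12.28
eef_pos: [510.6, 347.9, 87.7]
tcp_rot: [-3.142, 0.03, -3.082]
contact_force: [-1.4, -0.6, 1.7]
opening: 0.794
grasp_force: 35.2
```

```bash
python3 - <<'E'
from h import *
s=r.sense(); print(s['eef_pos'],s['tcp_rot'],s['contact_force'],s['wrist_torque'])
E
```

```text
[510.55503926 347.87389114  87.707948  ] [-3.14155612  0.02982039 -3.08231725] [-1.42958579 -0.61813836  1.73776893] [-0.12288646 -0.10289217 -0.02301719]
```

Blue hangs with light load on the rail and bar. I'll release slowly.

Call:
arm_command:
  deltas:
    - {"hand": 66, "tx": 0, "ty": 0, "tz": 0, "wx": 0, "wy": 0, "wz": 0}
    - {"hand": 67.5, "tx": 0, "ty": 0, "tz": 0, "wx": 0, "wy": 0, "wz": 0}
    - {"hand": 68, "tx": 0, "ty": 0, "tz": 0, "wx": 0, "wy": 0, "wz": 0}
    - {"hand": 68.3, "tx": 0, "ty": 0, "tz": 0, "wx": 0, "wy": 0, "wz": 0}
    - {"hand": 68.6, "tx": 0, "ty": 0, "tz": 0, "wx": 0, "wy": 0, "wz": 0}
    - {"hand": 68.9, "tx": 0, "ty": 0, "tz": 0, "wx": 0, "wy": 0, "wz": 0}
    - {"hand": 69.2, "tx": 0, "ty": 0, "tz": 0, "wx": 0, "wy": 0, "wz": 0}
    - {"hand": 69.5, "tx": 0, "ty": 0, "tz": 0, "wx": 0, "wy": 0, "wz": 0}
  squeeze: 20

```text
clock: 13.28
eef_pos: [510.7, 347.8, 87.6]
tcp_rot: [3.142, 0.03, -3.082]
contact_force: [0.8, 0.1, 0.3]
opening: 0.815
grasp_force: 0.1
```

Call:
arm_command:
  deltas:
    - {"hand": 69.8, "tx": 0, "ty": 0, "tz": 0, "wx": 0, "wy": 0, "wz": 0}
    - {"hand": 70.2, "tx": 0, "ty": 0, "tz": 0, "wx": 0, "wy": 0, "wz": 0}
    - {"hand": 70.6, "tx": 0, "ty": 0, "tz": 0, "wx": 0, "wy": 0, "wz": 0}
    - {"hand": 71, "tx": 0, "ty": 0, "tz": 0, "wx": 0, "wy": 0, "wz": 0}
    - {"hand": 72, "tx": 0, "ty": 0, "tz": 0, "wx": 0, "wy": 0, "wz": 0}
    - {"hand": 73, "tx": 0, "ty": 0, "tz": 0, "wx": 0, "wy": 0, "wz": 0}
    - {"hand": 74, "tx": 0, "ty": 0, "tz": 0, "wx": 0, "wy": 0, "wz": 0}
    - {"hand": 74, "tx": 0, "ty": 0, "tz": 0, "wx": 0, "wy": 0, "wz": 0}

```text
clock: 14.28
eef_pos: [510.7, 347.9, 87.7]
tcp_rot: [3.142, 0.03, -3.082]
contact_force: [-0.2, -0.4, -0.4]
opening: 0.87
grasp_force: 0.0
```

Released. I'll withdraw straight up, level the tool and check from above.

Call:
arm_command:
  deltas:
    - {"hand": 80, "tx": 0, "ty": 0, "tz": 0, "wx": 0, "wy": 0, "wz": 0}
    - {"hand": 85, "tx": 0, "ty": 0, "tz": -8, "wx": 0, "wy": 0, "wz": 0}
    - {"hand": 85, "tx": 0, "ty": 0, "tz": -20, "wx": 0, "wy": 0, "wz": 0}
    - {"hand": 85, "tx": 0, "ty": 0, "tz": -40, "wx": 0, "wy": 0, "wz": 0}
    - {"hand": 85, "tx": 0, "ty": 0, "tz": -45, "wx": 0, "wy": 0.03, "wz": 0}
    - {"hand": 85, "tx": 0, "ty": 0, "tz": -45, "wx": 0, "wy": 0, "wz": 0}
    - {"hand": 85, "tx": 0, "ty": 0, "tz": -37, "wx": 0, "wy": 0, "wz": 0}
    - {"hand": 85, "tx": 0, "ty": 0, "tz": 0, "wx": 0, "wy": 0, "wz": 0}

```text
clock: 15.28
eef_pos: [508.8, 348.7, 287.8]
tcp_rot: [3.138, 0.007, -3.082]
contact_force: [-0.4, -0.2, 0.7]
opening: 0.994
grasp_force: 0.0
```

```bash
python3 - <<'E'
from h import *
to((493.3,4.6,225)); 
f=grab('wrist','w6.png'); np.savez('w6.npz',**f); im=f['image'].astype(int); R,G,B=im[...,0],im[...,1],im[...,2]
m=((B>60)&(B>R*1.8)&(B>G*1.4)).astype(np.uint8)
c=max(cv2.findContours(m,0,1)[0],key=cv2.contourArea); print(cv2.boundingRect(c))
for u in (290,318,345):
    y=np.where(m[:,u])[0]; print(u,y[0],y[-1],onz(f,u,y[0],115).round(1),onz(f,u,y[-1]+1,121).round(1))
for v in (140,200,260):
    x=np.where(m[v])[0]; print(v,onz(f,x[0],v,117).round(1),onz(f,x[-1]+1,v,117).round(1))
E
```

```text
eef [508.8 348.7 287.8] rot [ 3.138  0.007 -3.082] shift [  36.2 -342.8   61.2]
(271, 114, 88, 208)
290 115 320 [431.  323.6 115. ] [607.6 330.4 121. ]
318 115 321 [429.7 345.1 115. ] [607.2 355.8 121. ]
345 114 304 [427.7 365.8 115. ] [588.6 378.8 121. ]
140 [450.2 310.4 117. ] [446.2 378.1 117. ]
200 [497.8 313.1 117. ] [493.8 381.  117. ]
260 [550.6 316.  117. ] [546.7 384.2 117. ]
```

Blue hangs where it should. Next is yellow.

Call:
arm_command:
  deltas:
    - {"hand": 85, "tx": 0, "ty": 0, "tz": 5, "wx": 0, "wy": 0, "wz": 0.06}
    - {"hand": 85, "tx": 2, "ty": -49, "tz": 5, "wx": 0, "wy": 0, "wz": 0}
    - {"hand": 85, "tx": 2, "ty": -49, "tz": 5, "wx": 0, "wy": 0, "wz": 0}
    - {"hand": 85, "tx": 2, "ty": -49, "tz": 5, "wx": 0, "wy": 0, "wz": 0}
    - {"hand": 85, "tx": 2, "ty": -49, "tz": 5, "wx": 0, "wy": 0, "wz": 0}
    - {"hand": 85, "tx": 2, "ty": -49, "tz": 5, "wx": 0, "wy": 0, "wz": 0}
    - {"hand": 85, "tx": 2, "ty": -49, "tz": 0, "wx": 0, "wy": 0, "wz": 0}
    - {"hand": 85, "tx": 3, "ty": -49, "tz": 0, "wx": 0, "wy": 0, "wz": 0}

```text
clock: 16.32
eef_pos: [490.9, 3.2, 251.9]
tcp_rot: [-3.142, -0.002, 3.141]
contact_force: [1.0, -0.1, -0.1]
opening: 0.995
grasp_force: 0.0
```

Call:
arm_command:
  deltas:
    - {"hand": 85, "tx": 0, "ty": 0, "tz": 0, "wx": 0, "wy": 0, "wz": 0}
    - {"hand": 85, "tx": 0, "ty": 0, "tz": 0, "wx": 0, "wy": 0, "wz": 0}

```text
clock: 16.58
eef_pos: [491.5, 4.8, 252.2]
tcp_rot: [3.141, -0.001, 3.14]
contact_force: [0.5, 0.5, -1.1]
opening: 0.994
grasp_force: 0.0
```

```bash
python3 - <<'E'
from h import *
to((493.3,4.6,77))
f=grab('wrist','w7.png'); np.savez('w7.npz',**f); im=f['image'].astype(int); R,G,B=im[...,0],im[...,1],im[...,2]
m=((R>60)&(R>B*1.8)&(G>B*1.4)).astype(np.uint8); m[:,:240]=0;m[:,400:]=0;m[345:]=0
rows=np.arange(135,300,4); L=[];Q=[]
for v in rows:
    x=np.where(m[v])[0]; L.append(onz(f,x[0],v+.5,104)); Q.append(onz(f,x[-1]+1,v+.5,104))
L=np.array(L);Q=np.array(Q)
for S in (L,Q):
    p=np.polyfit(S[:,0],S[:,1],1); print('yaw',np.arctan(p[0]),'y@493',np.polyval(p,493))
for u in (285,300,318,330,350):
    y=np.where(m[:,u])[0]; print(u,y[0],y[-1],onz(f,u+.5,y[0],104).round(1),onz(f,u+.5,y[-1]+1,104).round(1))
E
```

```text
eef [491.5   4.8 252.2] rot [ 3.141e+00 -1.000e-03  3.140e+00] shift [ -1.9  -0.3 175.2]
yaw 0.0016381864335522295 y@493 -29.22814793105348
yaw 0.0023842028064542087 y@493 39.51609457300131
285 118 319 [412.9 -17.7 104. ] [575.7 -22.2 104. ]
300 119 336 [413.6  -7.1 104. ] [592.3  -9.8 104. ]
318 119 336 [413.6   5.8 104. ] [592.4   5.7 104. ]
330 119 336 [413.6  14.3 104. ] [592.4  16.1 104. ]
350 118 319 [413.   28.5 104. ] [575.9  32.9 104. ]
```

Yellow is still in place and at the same heading. I'll grip it the same way.

Call:
arm_command:
  deltas:
    - {"hand": 85, "tx": -1.8, "ty": 0, "tz": 45, "wx": 0, "wy": 0, "wz": 0}
    - {"hand": 85, "tx": 0, "ty": 0, "tz": 45, "wx": 0, "wy": 0, "wz": 0}
    - {"hand": 85, "tx": 0, "ty": 0, "tz": 40, "wx": 0, "wy": 0, "wz": 0}
    - {"hand": 85, "tx": 0, "ty": 0, "tz": 22, "wx": 0, "wy": 0, "wz": 0}
    - {"hand": 85, "tx": 0, "ty": 0, "tz": 14, "wx": 0, "wy": 0, "wz": 0}
    - {"hand": 85, "tx": 0, "ty": 0, "tz": 9, "wx": 0, "wy": 0, "wz": 0}
    - {"hand": 85, "tx": 0, "ty": 0, "tz": 0, "wx": 0, "wy": 0, "wz": 0}
    - {"hand": 85, "tx": 0, "ty": 0, "tz": 0, "wx": 0, "wy": 0, "wz": 0}

```text
clock: 17.62
eef_pos: [494.4, 4.7, 78.3]
tcp_rot: [-3.142, 0.001, 3.141]
contact_force: [0.4, 0.3, 0.1]
opening: 0.994
grasp_force: 0.0
```

Call:
arm_command:
  deltas:
    - {"hand": 60, "tx": 0, "ty": 0, "tz": 0, "wx": 0, "wy": 0, "wz": 0}
    - {"hand": 60, "tx": 0, "ty": 0, "tz": 0, "wx": 0, "wy": 0, "wz": 0}
    - {"hand": 60, "tx": 0, "ty": 0, "tz": 0, "wx": 0, "wy": 0, "wz": 0}
    - {"hand": 60, "tx": 0, "ty": 0, "tz": 0, "wx": 0, "wy": 0, "wz": 0}
  squeeze: 30

```text
clock: 18.12
eef_pos: [494.3, 4.7, 78.5]
tcp_rot: [3.141, 0.001, 3.141]
contact_force: [-1.5, 1.9, 5.3]
opening: 0.799
grasp_force: 32.5
```

Call:
arm_command:
  deltas:
    - {"hand": 60, "tx": 0, "ty": 0, "tz": -3, "wx": 0, "wy": 0, "wz": 0}
    - {"hand": 60, "tx": 0, "ty": 0, "tz": -4, "wx": 0, "wy": 0, "wz": 0}
    - {"hand": 60, "tx": 0, "ty": 0, "tz": -4, "wx": 0, "wy": 0, "wz": 0}
    - {"hand": 60, "tx": 0, "ty": 0, "tz": -4, "wx": 0, "wy": 0, "wz": 0}
    - {"hand": 60, "tx": 0, "ty": 0, "tz": 0, "wx": 0, "wy": 0, "wz": 0}
    - {"hand": 60, "tx": 0, "ty": 0, "tz": 0, "wx": 0, "wy": 0, "wz": 0}

```text
clock: 18.88
eef_pos: [493.8, 4.7, 92.6]
tcp_rot: [3.142, -0.0, 3.141]
contact_force: [0.8, 0.4, 0.3]
opening: 0.802
grasp_force: 34.2
```

Call:
arm_command:
  deltas:
    - {"hand": 60, "tx": 0, "ty": 0, "tz": -10, "wx": 0, "wy": 0, "wz": 0}
    - {"hand": 60, "tx": 0, "ty": 0, "tz": 0, "wx": 0, "wy": 0, "wz": 0}
    - {"hand": 60, "tx": 0, "ty": 0, "tz": 0, "wx": 0, "wy": 0, "wz": 0}

```text
clock: 19.25
eef_pos: [493.9, 4.7, 102.8]
tcp_rot: [-3.142, 0.0, 3.141]
contact_force: [-0.8, -0.5, -0.5]
opening: 0.803
grasp_force: 34.3
```

```bash
python3 - <<'E'
from h import *
f=grab('scene'); a=f['image'][170:270,250:400][:,:,::-1]
cv2.imwrite('pics/s4.png',cv2.resize(a,None,fx=5,fy=5,interpolation=cv2.INTER_CUBIC)); print(r.sense()['contact_force'])
E
```

```text
[ 0.75896127 -1.42417256 -1.02477415]
```

View pics/s4.png

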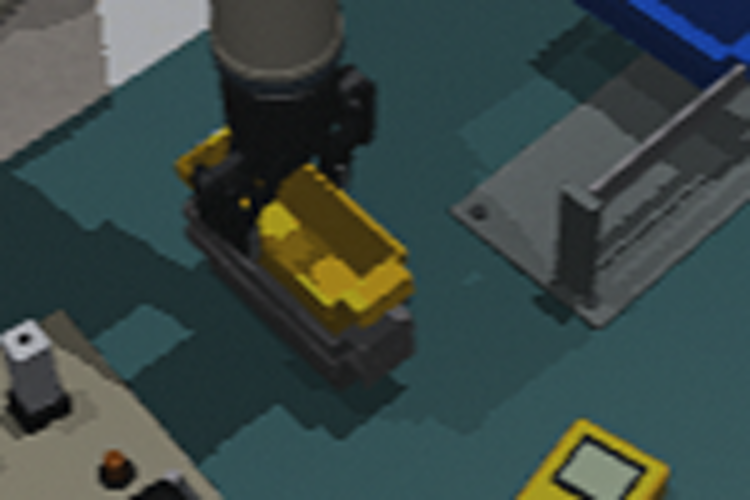

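Yellow rises alone and both greys stay put. I'll carry it to the rail.

Call:
arm_command:
  deltas:
    - {"hand": 60, "tx": 0, "ty": 0, "tz": -25, "wx": 0, "wy": 0, "wz": 0}
    - {"hand": 60, "tx": 0, "ty": 0, "tz": -38, "wx": 0, "wy": 0, "wz": 0}
    - {"hand": 60, "tx": 0, "ty": 0, "tz": -38, "wx": 0, "wy": 0, "wz": 0}
    - {"hand": 60, "tx": -2, "ty": 16, "tz": -25, "wx": 0, "wy": 0, "wz": 0}
    - {"hand": 60, "tx": -4, "ty": 32, "tz": 0, "wx": 0, "wy": 0, "wz": 0}
    - {"hand": 60, "tx": -4, "ty": 34, "tz": 0, "wx": 0, "wy": 0, "wz": 0}
    - {"hand": 60, "tx": -4, "ty": 34, "tz": 0, "wx": 0, "wy": 0, "wz": 0}
    - {"hand": 60, "tx": -4, "ty": 34, "tz": 0, "wx": 0, "wy": 0, "wz": 0}

```text
clock: 20.3
eef_pos: [511.8, 155.7, 228.4]
tcp_rot: [-3.141, -0.0, 3.141]
contact_force: [0.3, -0.1, -0.4]
opening: 0.802
grasp_force: 34.8
```

Call:
arm_command:
  deltas:
    - {"hand": 60, "tx": -4, "ty": 34, "tz": 0, "wx": 0, "wy": 0, "wz": 0}
    - {"hand": 60, "tx": -4, "ty": 28, "tz": 0, "wx": 0, "wy": 0, "wz": 0}
    - {"hand": 60, "tx": 0, "ty": 14, "tz": 0, "wx": 0, "wy": 0, "wz": -0.06}
    - {"hand": 60, "tx": 0, "ty": 0, "tz": 0, "wx": 0, "wy": 0.1, "wz": 0}
    - {"hand": 60, "tx": 0, "ty": 0, "tz": 0, "wx": 0, "wy": 0, "wz": 0}
    - {"hand": 60, "tx": 0, "ty": 0, "tz": 0, "wx": 0, "wy": 0, "wz": 0}
    - {"hand": 60, "tx": 0, "ty": 0, "tz": 0, "wx": 0, "wy": 0, "wz": 0}

```text
clock: 21.18
eef_pos: [519.6, 230.2, 228.7]
tcp_rot: [-3.142, -0.099, -3.082]
contact_force: [-0.1, -0.4, -1.9]
opening: 0.797
grasp_force: 34.7
```

```bash
python3 - <<'E'
from h import *
to((519.9,230.5,136))
f=grab('wrist'); s=r.sense(); T=Ro.from_euler('xyz',s['tcp_rot']).as_matrix()
B=T@np.diag([-1,1,-1.]); e=np.array(s['eef_pos'])
for x in (-1,0,1): print(x,proj(f,e+B@np.array([-80+x,0,56-30.5])).round(1))
im=f['image'].astype(int); R,G,Bc=im[...,0],im[...,1],im[...,2]
m=((R>60)&(R>Bc*1.8)&(G>Bc*1.4))
for u in (280,318,360): print(u,np.where(m[:,u])[0][0])
E
```

```text
eef [519.6 230.2 228.7] rot [-3.142 -0.099 -3.082] shift [-9.5  0.3 92.2]
-1 [319.4 119.7]
0 [319.4 123.3]
1 [319.4 126.9]
280 119
318 119
360 119
```

Call:
arm_command:
  deltas:
    - {"hand": 60, "tx": -3.4, "ty": 0.1, "tz": 30, "wx": 0, "wy": 0, "wz": 0}
    - {"hand": 60, "tx": -3.4, "ty": 0.1, "tz": 32, "wx": 0, "wy": 0, "wz": 0}
    - {"hand": 60, "tx": -3.4, "ty": 0.1, "tz": 30, "wx": 0, "wy": 0, "wz": 0}
    - {"hand": 60, "tx": -1, "ty": 0, "tz": 10, "wx": 0, "wy": 0, "wz": 0}
    - {"hand": 60, "tx": -1, "ty": 0, "tz": 10, "wx": 0, "wy": 0, "wz": 0}
    - {"hand": 60, "tx": -0.7, "ty": 0, "tz": 7, "wx": 0, "wy": 0, "wz": 0}
    - {"hand": 60, "tx": 0, "ty": 0, "tz": 0, "wx": 0, "wy": 0, "wz": 0}
    - {"hand": 60, "tx": 0, "ty": 0, "tz": 0, "wx": 0, "wy": 0, "wz": 0}

```text
clock: 22.22
eef_pos: [521.3, 231.2, 109.5]
tcp_rot: [3.141, -0.099, -3.082]
contact_force: [-0.5, -0.2, -1.3]
opening: 0.798
grasp_force: 34.7
```

Call:
arm_command:
  deltas:
    - {"hand": 60, "tx": -0.3, "ty": 0, "tz": 3, "wx": 0, "wy": 0, "wz": 0}
    - {"hand": 60, "tx": 0, "ty": 0, "tz": 0, "wx": 0, "wy": 0, "wz": 0}

```text
clock: 22.48
eef_pos: [520.9, 231.0, 105.9]
tcp_rot: [-3.142, -0.1, -3.082]
contact_force: [-0.5, -0.5, -0.9]
opening: 0.803
grasp_force: 34.7
```

Call:
arm_command:
  deltas:
    - {"hand": 60, "tx": -0.2, "ty": 0, "tz": 2, "wx": 0, "wy": 0, "wz": 0}
    - {"hand": 60, "tx": 0, "ty": 0, "tz": 0, "wx": 0, "wy": 0, "wz": 0}

```text
clock: 22.72
eef_pos: [520.8, 231.0, 103.7]
tcp_rot: [-3.141, -0.1, -3.082]
contact_force: [-0.3, -0.3, -0.5]
opening: 0.799
grasp_force: 34.7
```

Call:
arm_command:
  deltas:
    - {"hand": 60, "tx": -0.2, "ty": 0, "tz": 1.5, "wx": 0, "wy": 0, "wz": 0}
    - {"hand": 60, "tx": 0, "ty": 0, "tz": 0, "wx": 0, "wy": 0, "wz": 0}

```text
clock: 22.98
eef_pos: [520.9, 230.9, 102.3]
tcp_rot: [-3.141, -0.1, -3.082]
contact_force: [0.3, -0.3, -1.3]
opening: 0.798
grasp_force: 34.7
```

Call:
arm_command:
  deltas:
    - {"hand": 60, "tx": -0.1, "ty": 0, "tz": 1, "wx": 0, "wy": 0, "wz": 0}
    - {"hand": 60, "tx": 0, "ty": 0, "tz": 0, "wx": 0, "wy": 0, "wz": 0}

```text
clock: 23.22
eef_pos: [521.0, 231.0, 101.4]
tcp_rot: [3.142, -0.1, -3.082]
contact_force: [-0.7, -0.8, 0.1]
opening: 0.799
grasp_force: 34.9
```

Contact is at the predicted height again, so I'll repeat the same rotation.

Call:
arm_command:
  deltas:
    - {"hand": 60, "tx": -0.1, "ty": 0, "tz": 1.8, "wx": 0, "wy": -0.02, "wz": 0}
    - {"hand": 60, "tx": -0.1, "ty": 0, "tz": 1.8, "wx": 0, "wy": -0.02, "wz": 0}
    - {"hand": 60, "tx": -0.1, "ty": 0, "tz": 1.8, "wx": 0, "wy": -0.02, "wz": 0}
    - {"hand": 60, "tx": 0, "ty": 0, "tz": 0, "wx": 0, "wy": 0, "wz": 0}
    - {"hand": 60, "tx": 0, "ty": 0, "tz": 0, "wx": 0, "wy": 0, "wz": 0}

```text
clock: 23.85
eef_pos: [519.7, 230.8, 95.8]
tcp_rot: [-3.141, -0.042, -3.082]
contact_force: [-6.9, 0.4, 3.2]
opening: 0.797
grasp_force: 35.2
```

Call:
arm_command:
  deltas:
    - {"hand": 60, "tx": 0.3, "ty": 0, "tz": 1.7, "wx": 0, "wy": -0.02, "wz": 0}
    - {"hand": 60, "tx": 0.3, "ty": 0, "tz": 1.7, "wx": 0, "wy": -0.02, "wz": 0}
    - {"hand": 60, "tx": 0, "ty": 0, "tz": 0, "wx": 0, "wy": 0, "wz": 0}
    - {"hand": 60, "tx": 0, "ty": 0, "tz": 0, "wx": 0, "wy": 0, "wz": 0}

```text
clock: 24.35
eef_pos: [518.8, 230.7, 92.3]
tcp_rot: [-3.141, -0.002, -3.082]
contact_force: [-6.8, -0.1, 4.2]
opening: 0.8
grasp_force: 35.2
```

Call:
arm_command:
  deltas:
    - {"hand": 60, "tx": 0.3, "ty": 0, "tz": 1.7, "wx": 0, "wy": -0.015, "wz": 0}
    - {"hand": 60, "tx": 0.3, "ty": 0, "tz": 1.5, "wx": 0, "wy": -0.015, "wz": 0}
    - {"hand": 60, "tx": 0, "ty": 0, "tz": 0, "wx": 0, "wy": 0, "wz": 0}
    - {"hand": 60, "tx": 0, "ty": 0, "tz": 0, "wx": 0, "wy": 0, "wz": 0}

```text
clock: 24.85
eef_pos: [518.2, 230.7, 89.2]
tcp_rot: [-3.141, 0.028, -3.082]
contact_force: [-8.2, -0.4, 4.7]
opening: 0.801
grasp_force: 35.5
```

Call:
arm_command:
  deltas:
    - {"hand": 60, "tx": 1, "ty": 0, "tz": -0.3, "wx": 0, "wy": 0, "wz": 0}
    - {"hand": 60, "tx": 0.7, "ty": 0, "tz": -0.2, "wx": 0, "wy": 0, "wz": 0}
    - {"hand": 60, "tx": 0, "ty": 0, "tz": 0, "wx": 0, "wy": 0, "wz": 0}

```text
clock: 25.22
eef_pos: [518.3, 230.9, 89.9]
tcp_rot: [3.141, 0.031, -3.082]
contact_force: [0.1, -0.2, -0.4]
opening: 0.799
grasp_force: 34.8
```

```bash
python3 - <<'E'
from h import *
f=grab('wrist'); s=r.sense(); T=Ro.from_euler('xyz',s['tcp_rot']).as_matrix(); print(s['contact_force'],s['wrist_torque'])
B=T@np.diag([-1,1,-1.]); e=np.array(s['eef_pos'])
for x in (-1,0,1): print(x,proj(f,e+B@np.array([-80+x,0,56-30.5])).round(1))
im=f['image'].astype(int); R,G,Bc=im[...,0],im[...,1],im[...,2]
m=((R>60)&(R>Bc*1.8)&(G>Bc*1.4))
for u in (280,318,360): print(u,np.where(m[:,u])[0][0])
E
```

```text
[ 0.05486513 -0.11951445 -0.03542368] [-7.43392767e-02  3.21080504e-05 -5.82517688e-02]
-1 [319.1 119.4]
0 [319.1 123.1]
1 [319.1 126.7]
280 119
318 119
360 119
```

The load is neutral now and the bin hasn't slipped in the fingers. Releasing slowly.

Call:
arm_command:
  deltas:
    - {"hand": 66, "tx": 0, "ty": 0, "tz": 0, "wx": 0, "wy": 0, "wz": 0}
    - {"hand": 67.5, "tx": 0, "ty": 0, "tz": 0, "wx": 0, "wy": 0, "wz": 0}
    - {"hand": 68, "tx": 0, "ty": 0, "tz": 0, "wx": 0, "wy": 0, "wz": 0}
    - {"hand": 68.3, "tx": 0, "ty": 0, "tz": 0, "wx": 0, "wy": 0, "wz": 0}
    - {"hand": 68.6, "tx": 0, "ty": 0, "tz": 0, "wx": 0, "wy": 0, "wz": 0}
    - {"hand": 68.9, "tx": 0, "ty": 0, "tz": 0, "wx": 0, "wy": 0, "wz": 0}
    - {"hand": 69.2, "tx": 0, "ty": 0, "tz": 0, "wx": 0, "wy": 0, "wz": 0}
    - {"hand": 69.5, "tx": 0, "ty": 0, "tz": 0, "wx": 0, "wy": 0, "wz": 0}
  squeeze: 20

```text
clock: 26.28
eef_pos: [517.9, 230.8, 89.9]
tcp_rot: [3.142, 0.03, -3.082]
contact_force: [-0.5, -0.6, 0.3]
opening: 0.813
grasp_force: 0.0
```

Call:
arm_command:
  deltas:
    - {"hand": 69.8, "tx": 0, "ty": 0, "tz": 0, "wx": 0, "wy": 0, "wz": 0}
    - {"hand": 70.2, "tx": 0, "ty": 0, "tz": 0, "wx": 0, "wy": 0, "wz": 0}
    - {"hand": 70.6, "tx": 0, "ty": 0, "tz": 0, "wx": 0, "wy": 0, "wz": 0}
    - {"hand": 71, "tx": 0, "ty": 0, "tz": 0, "wx": 0, "wy": 0, "wz": 0}
    - {"hand": 72, "tx": 0, "ty": 0, "tz": 0, "wx": 0, "wy": 0, "wz": 0}
    - {"hand": 73, "tx": 0, "ty": 0, "tz": 0, "wx": 0, "wy": 0, "wz": 0}
    - {"hand": 74, "tx": 0, "ty": 0, "tz": 0, "wx": 0, "wy": 0, "wz": 0}
    - {"hand": 78, "tx": 0, "ty": 0, "tz": 0, "wx": 0, "wy": 0, "wz": 0}

```text
clock: 27.28
eef_pos: [517.9, 230.8, 89.8]
tcp_rot: [-3.142, 0.03, -3.082]
contact_force: [0.6, 0.6, 0.3]
opening: 0.912
grasp_force: 0.0
```

Call:
arm_command:
  deltas:
    - {"hand": 82, "tx": 0, "ty": 0, "tz": 0, "wx": 0, "wy": 0, "wz": 0}
    - {"hand": 85, "tx": 0, "ty": 0, "tz": -8, "wx": 0, "wy": 0, "wz": 0}
    - {"hand": 85, "tx": 0, "ty": 0, "tz": -20, "wx": 0, "wy": 0, "wz": 0}
    - {"hand": 85, "tx": 0, "ty": 0, "tz": -40, "wx": 0, "wy": 0, "wz": 0}
    - {"hand": 85, "tx": 0, "ty": 0, "tz": -45, "wx": 0, "wy": 0.03, "wz": 0}
    - {"hand": 85, "tx": 0, "ty": 0, "tz": -45, "wx": 0, "wy": 0, "wz": 0}
    - {"hand": 85, "tx": 0, "ty": 0, "tz": -35, "wx": 0, "wy": 0, "wz": 0}
    - {"hand": 85, "tx": 0, "ty": 0, "tz": 0, "wx": 0, "wy": 0, "wz": 0}

```text
clock: 28.28
eef_pos: [515.9, 231.3, 286.5]
tcp_rot: [3.139, 0.006, -3.082]
contact_force: [0.2, -0.1, -0.8]
opening: 0.993
grasp_force: 0.0
```

Call:
arm_command:
  deltas:
    - {"hand": 85, "tx": 0, "ty": 0, "tz": 0, "wx": 0, "wy": 0, "wz": 0}
    - {"hand": 85, "tx": 0, "ty": 0, "tz": 0, "wx": 0, "wy": 0, "wz": 0}

```text
clock: 28.52
eef_pos: [513.8, 230.3, 281.6]
tcp_rot: [-3.141, -0.002, -3.082]
contact_force: [-0.4, -0.7, 0.1]
opening: 0.995
grasp_force: 0.0
```

```bash
cat >> h.py <<'E'
def masks(im):
    im=im.astype(int); R,G,B=im[...,0],im[...,1],im[...,2]
    return ((B>60)&(B>R*1.8)&(B>G*1.4)).astype(np.uint8), ((R>60)&(R>B*1.8)&(G>B*1.4)).astype(np.uint8)
E
python3 - <<'E'
from h import *
f=grab('wrist','w8.png'); np.savez('w8.npz',**f)
print(r.sense()['eef_pos'],r.sense()['tcp_rot'])
for m in masks(f['image']):
    m=m.copy(); m[345:]=0
    c=max(cv2.findContours(m,0,1)[0],key=cv2.contourArea); x,y,w,h=cv2.boundingRect(c); print(x,y,w,h)
    for v in (y+40,y+140):
        q=np.where(m[v,x:x+w])[0]+x; a,b=onz(f,q[0],v,117),onz(f,q[-1]+1,v,117); print(a.round(1),b.round(1),np.linalg.norm(a-b).round(1))
    u=x+w//2; q=np.where(m[:,u])[0]; print(onz(f,u,q[0],115).round(1),onz(f,u,q[-1]+1,119).round(1))
E
```

```text
[513.8485344  230.36907333 281.58674206] [-3.14088551e+00 -2.01601169e-03 -3.08239902e+00]
408 119 106 210
[461.  305.4 117. ] [456.8 375.9 117. ] 70.7
[544.  311.4 117. ] [539.7 383.2 117. ] 71.9
[430.4 334.3 115. ] [607.3 364.8 119. ]
273 118 89 211
[466.9 193.6 117. ] [462.9 261.1 117. ] 67.6
[549.8 198.1 117. ] [545.7 266.5 117. ] 68.5
[436.1 225.2 115. ] [614.  235.8 119. ]
```

Both bins hang side by side, with yellow's origin at about (517,231) and blue's at (511,348). I'll go over the chassis for a close look at the cans.

Call:
arm_command:
  deltas:
    - {"hand": 85, "tx": 0, "ty": 0, "tz": -10, "wx": 0, "wy": 0, "wz": 0.13}
    - {"hand": 85, "tx": 0, "ty": -47, "tz": -10, "wx": 0, "wy": 0, "wz": 0}
    - {"hand": 85, "tx": 0, "ty": -47, "tz": 0, "wx": 0, "wy": 0, "wz": 0}
    - {"hand": 85, "tx": 0, "ty": -47, "tz": 0, "wx": 0, "wy": 0, "wz": 0}
    - {"hand": 85, "tx": 0, "ty": -47, "tz": 0, "wx": 0, "wy": 0, "wz": 0}
    - {"hand": 85, "tx": 0, "ty": -47, "tz": 0, "wx": 0, "wy": 0, "wz": 0}
    - {"hand": 85, "tx": 0, "ty": -47, "tz": 0, "wx": 0, "wy": 0, "wz": 0}
    - {"hand": 85, "tx": 0, "ty": -47, "tz": 0, "wx": 0, "wy": 0, "wz": 0}

```text
clock: 29.58
eef_pos: [490.6, -99.0, 302.1]
tcp_rot: [3.141, -0.001, 3.071]
contact_force: [-0.1, 0.2, -0.1]
opening: 0.997
grasp_force: 0.0
```

Call:
arm_command:
  deltas:
    - {"hand": 60, "tx": 0, "ty": -47, "tz": 0, "wx": 0, "wy": 0, "wz": 0}
    - {"hand": 60, "tx": 0, "ty": -47, "tz": 0, "wx": 0, "wy": 0, "wz": 0}
    - {"hand": 60, "tx": 0, "ty": -47, "tz": 0, "wx": 0, "wy": 0, "wz": 0}
    - {"hand": 50, "tx": 0, "ty": 0, "tz": 0, "wx": 0, "wy": 0, "wz": 0}
    - {"hand": 50, "tx": 0, "ty": 0, "tz": 0, "wx": 0, "wy": 0, "wz": 0}
    - {"hand": 50, "tx": 0, "ty": 0, "tz": 0, "wx": 0, "wy": 0, "wz": 0}

```text
clock: 30.32
eef_pos: [481.2, -237.2, 302.5]
tcp_rot: [3.141, -0.001, 3.072]
contact_force: [0.6, -0.3, 0.3]
opening: 0.586
grasp_force: 0.0
```

```bash
python3 - <<'E'
from h import *
f=grab('wrist','w9.png'); np.savez('w9.npz',**f)
print(r.sense()['eef_pos'],r.sense()['tcp_rot'])
E
```

```text
[ 481.32315154 -237.14200225  302.66386659] [ 3.14126708e+00 -2.62766969e-04  3.07207198e+00]
```

View pics/w9.png

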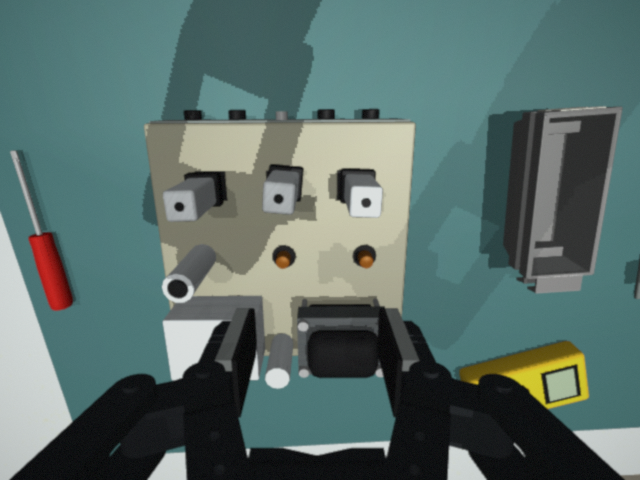

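The deck shows spots on the three square cans at (179,207), (278,199) and (366,202), and on the round shield at (178,288). The grey spares are still nested in place.

```bash
cat >> h.py <<'E'
def spots(f,seeds,z=140,w=9):
    g=f['image'].astype(float).mean(2); out=[]
    for u,v in seeds:
        u,v=int(round(u)),int(round(v)); a=g[v-w:v+w+1,u-w:u+w+1]
        t=(a.min()+np.percentile(a,80))/2; n,l,st,ce=cv2.connectedComponentsWithStats((a<t).astype(np.uint8))
        k=l[w,w] or 1+np.argmin([np.hypot(*(c-w)) for c in ce[1:]])
        p=(u-w+ce[k][0],v-w+ce[k][1]); out.append(onz(f,*p,z)); print(np.round(p,1),st[k][4],out[-1].round(1))
    return np.array(out)
def rects(f,lo=120,zt=140):
    pass
E
python3 - <<'E'
from h import *
f=dict(np.load('w9.npz'))
P=spots(f,[(179,207),(278,199),(366,202),(178,288)])
# chassis from deck outline
im=f['image'].astype(int); 
m=((im[...,0]>im[...,2]+8)&(im[...,0]>70)).astype(np.uint8); m[:, :130]=0; m[:,430:]=0;m[300:]=0
m=cv2.morphologyEx(m,3,np.ones((9,9)))
for v in (150,200,250,280): q=np.where(m[v])[0]; print(v,onz(f,q[0],v,60).round(1),onz(f,q[-1]+1,v,60).round(1))
for u in (170,220,280,340,390): q=np.where(m[:,u])[0]; print(u,onz(f,u,q[0],60).round(1))
S=spots(f,[(284,258),(365,259)],z=78,w=12)
E
```

```text
[179.  206.4] 66 [ 462.7 -347.1  140. ]
[278.1 198.5] 68 [ 461.9 -267.1  140. ]
[365.9 202.2] 67 [ 469.8 -197.3  140. ]
[177.4 288.2] 253 [ 534.1 -361.8  140. ]
150 [ 422.4 -396.9   60. ] [ 440.3 -141.2   60. ]
200 [ 471.5 -400.2   60. ] [ 489.4 -143.7   60. ]
250 [ 524.9 -403.8   60. ] [ 542.9 -147.5   60. ]
280 [ 562.1 -366.4   60. ] [ 577.3 -149.5   60. ]
170 [ 399.2 -370.9   60. ]
220 [ 402.5 -323.7   60. ]
280 [ 406.5 -267.1   60. ]
340 [ 409.5 -210.4   60. ]
390 [ 412.8 -163.2   60. ]
[283.7 255.8] 369 [ 533.7 -274.5   78. ]
[363.5 255.1] 311 [ 538.5 -194.2   78. ]
```

Spot spacing agrees with the layout, with a few mm of jitter. I'll take the nearest square can first.

Call:
arm_command:
  deltas:
    - {"hand": 50, "tx": 7.2, "ty": 19.5, "tz": 20, "wx": 0, "wy": 0, "wz": 0}
    - {"hand": 50, "tx": 7.1, "ty": 19.5, "tz": 40, "wx": 0, "wy": 0, "wz": 0}
    - {"hand": 50, "tx": 0, "ty": 0, "tz": 45, "wx": 0, "wy": 0, "wz": 0}
    - {"hand": 50, "tx": 0, "ty": 0, "tz": 35, "wx": 0, "wy": 0, "wz": 0}
    - {"hand": 50, "tx": 0, "ty": 0, "tz": 30, "wx": 0, "wy": 0, "wz": 0}
    - {"hand": 50, "tx": 0, "ty": 0, "tz": 20, "wx": 0, "wy": 0, "wz": 0}
    - {"hand": 50, "tx": 0, "ty": 0, "tz": 0, "wx": 0, "wy": 0, "wz": 0}
    - {"hand": 50, "tx": 0, "ty": 0, "tz": 0, "wx": 0, "wy": 0, "wz": 0}

```text
clock: 31.38
eef_pos: [470.3, -198.0, 113.6]
tcp_rot: [-3.141, 0.001, 3.072]
contact_force: [-0.1, 0.1, 0.0]
opening: 0.584
grasp_force: 0.0
```

```bash
python3 - <<'E'
from h import *
to((469.8,-197.3,113))
E
```

```text
eef [ 470.3 -198.   113.6] rot [-3.141e+00  1.000e-03  3.072e+00] shift [0.6 0.7 0.6]
```

Call:
arm_command:
  deltas:
    - {"hand": 40, "tx": 0, "ty": 0, "tz": 0, "wx": 0, "wy": 0, "wz": 0}
    - {"hand": 32, "tx": 0, "ty": 0, "tz": 0, "wx": 0, "wy": 0, "wz": 0}
    - {"hand": 28, "tx": 0, "ty": 0, "tz": 0, "wx": 0, "wy": 0, "wz": 0}
    - {"hand": 18, "tx": 0, "ty": 0, "tz": 0, "wx": 0, "wy": 0, "wz": 0}
    - {"hand": 18, "tx": 0, "ty": 0, "tz": 0, "wx": 0, "wy": 0, "wz": 0}
    - {"hand": 18, "tx": 0, "ty": 0, "tz": 0, "wx": 0, "wy": 0, "wz": 0}
  squeeze: 35

```text
clock: 32.12
eef_pos: [470.0, -198.2, 113.2]
tcp_rot: [3.142, 0.001, 3.071]
contact_force: [-0.3, 2.5, 5.9]
opening: 0.3
grasp_force: 36.1
```

Call:
arm_command:
  deltas:
    - {"hand": 18, "tx": 0, "ty": 0, "tz": -15, "wx": 0, "wy": 0, "wz": 0}
    - {"hand": 18, "tx": 0, "ty": 0, "tz": -30, "wx": 0, "wy": 0, "wz": 0}
    - {"hand": 18, "tx": 0, "ty": 0, "tz": -35, "wx": 0, "wy": 0, "wz": 0}
    - {"hand": 18, "tx": -2, "ty": 16, "tz": -32, "wx": 0, "wy": 0, "wz": 0}
    - {"hand": 18, "tx": -4, "ty": 30, "tz": 0, "wx": 0, "wy": 0, "wz": 0}
    - {"hand": 18, "tx": -5, "ty": 40, "tz": 0, "wx": 0, "wy": 0, "wz": 0}
    - {"hand": 18, "tx": -5, "ty": 40, "tz": 0, "wx": 0, "wy": 0, "wz": 0}
    - {"hand": 18, "tx": -5, "ty": 40, "tz": 0, "wx": 0, "wy": 0, "wz": 0}

```text
clock: 33.12
eef_pos: [502.5, -33.1, 225.6]
tcp_rot: [-3.141, 0.001, 3.071]
contact_force: [1.0, -0.7, -1.6]
opening: 0.301
grasp_force: 35.3
```

Call:
arm_command:
  deltas:
    - {"hand": 18, "tx": -5, "ty": 40, "tz": 0, "wx": 0, "wy": 0, "wz": 0}
    - {"hand": 18, "tx": -5, "ty": 40, "tz": 0, "wx": 0, "wy": 0, "wz": 0}
    - {"hand": 18, "tx": -5, "ty": 40, "tz": 0, "wx": 0, "wy": 0, "wz": 0}
    - {"hand": 18, "tx": -5, "ty": 40, "tz": 0, "wx": 0, "wy": 0, "wz": 0}
    - {"hand": 18, "tx": -5, "ty": 40, "tz": 0, "wx": 0, "wy": 0, "wz": 0}
    - {"hand": 18, "tx": -5, "ty": 40, "tz": 0, "wx": 0, "wy": 0, "wz": 0}
    - {"hand": 18, "tx": -3, "ty": 25, "tz": 0, "wx": 0, "wy": 0, "wz": 0}
    - {"hand": 18, "tx": 0, "ty": 0, "tz": 0, "wx": 0, "wy": 0, "wz": -0.13}

```text
clock: 34.12
eef_pos: [554.2, 229.3, 225.0]
tcp_rot: [3.142, 0.0, -3.078]
contact_force: [-0.4, 0.0, -3.1]
opening: 0.3
grasp_force: 35.4
```

Call:
arm_command:
  deltas:
    - {"hand": 18, "tx": 0, "ty": 0, "tz": 0, "wx": 0, "wy": 0, "wz": 0}
    - {"hand": 18, "tx": 0, "ty": 0, "tz": 0, "wx": 0, "wy": 0, "wz": 0}

```text
clock: 34.38
eef_pos: [554.0, 227.2, 225.0]
tcp_rot: [-3.141, -0.0, -3.086]
contact_force: [0.9, -0.5, -1.2]
opening: 0.302
grasp_force: 35.4
```

```bash
python3 - <<'E'
from h import *
to((554,233.1,125)); f=grab('wrist'); np.savez('w10.npz',**f)
b,y=masks(f['image']); y[:, :180]=0
c=max(cv2.findContours(y,0,1)[0],key=cv2.contourArea); print(cv2.boundingRect(c))
for v in (100,150,200,250): 
    q=np.where(y[v])[0]; print(v,(onz(f,q[0],v,115)).round(1),onz(f,q[-1]+1,v,115).round(1))
u=318; q=np.where(y[:,u])[0]; print(q[0],onz(f,u,q[0],113).round(1))
E
```

```text
eef [554.  227.2 225. ] rot [-3.141 -0.    -3.086] shift [ -0.3   5.9 100. ]
(269, 50, 114, 256)
100 [466.2 193.8 115. ] [462.4 260.7 115. ]
150 [495.9 195.  115. ] [492.  263.4 115. ]
200 [528.1 196.9 115. ] [524.2 265.6 115. ]
250 [563.2 199.  115. ] [559.3 267.9 115. ]
51 [437.4 220.9 113. ]
```

Call:
arm_command:
  deltas:
    - {"hand": 18, "tx": -0.3, "ty": 3, "tz": 25, "wx": 0, "wy": 0, "wz": 0}
    - {"hand": 18, "tx": 0, "ty": 3, "tz": 30, "wx": 0, "wy": 0, "wz": 0}
    - {"hand": 18, "tx": 0, "ty": 0, "tz": 25, "wx": 0, "wy": 0, "wz": 0}
    - {"hand": 18, "tx": 0, "ty": 0, "tz": 15, "wx": 0, "wy": 0, "wz": 0}
    - {"hand": 18, "tx": 0, "ty": 0, "tz": 7, "wx": 0, "wy": 0, "wz": 0}
    - {"hand": 18, "tx": 0, "ty": 0, "tz": 0, "wx": 0, "wy": 0, "wz": 0}
    - {"hand": 18, "tx": 0, "ty": 0, "tz": 0, "wx": 0, "wy": 0, "wz": 0}

```text
clock: 35.3
eef_pos: [554.6, 234.0, 123.7]
tcp_rot: [3.141, 0.001, -3.083]
contact_force: [0.2, 0.2, -1.3]
opening: 0.297
grasp_force: 35.2
```

Call:
arm_command:
  deltas:
    - {"hand": 18, "tx": 0, "ty": 0, "tz": 2, "wx": 0, "wy": 0, "wz": 0}
    - {"hand": 18, "tx": 0, "ty": 0, "tz": 0, "wx": 0, "wy": 0, "wz": 0}

```text
clock: 35.55
eef_pos: [554.1, 233.9, 121.0]
tcp_rot: [3.141, 0.0, -3.082]
contact_force: [0.4, -0.5, -1.2]
opening: 0.303
grasp_force: 35.3
```

Call:
arm_command:
  deltas:
    - {"hand": 18, "tx": 0, "ty": 0, "tz": 2, "wx": 0, "wy": 0, "wz": 0}
    - {"hand": 18, "tx": 0, "ty": 0, "tz": 0, "wx": 0, "wy": 0, "wz": 0}

```text
clock: 35.8
eef_pos: [553.9, 233.8, 118.6]
tcp_rot: [-3.141, -0.0, -3.082]
contact_force: [-0.1, -0.0, -2.2]
opening: 0.299
grasp_force: 35.3
```

Call:
arm_command:
  deltas:
    - {"hand": 18, "tx": 0, "ty": 0, "tz": 1.2, "wx": 0, "wy": 0, "wz": 0}
    - {"hand": 18, "tx": 0, "ty": 0, "tz": 0, "wx": 0, "wy": 0, "wz": 0}

```text
clock: 36.05
eef_pos: [554.0, 233.8, 117.5]
tcp_rot: [-3.142, -0.0, -3.082]
contact_force: [-0.2, 0.2, -1.4]
opening: 0.302
grasp_force: 35.3
```

Call:
arm_command:
  deltas:
    - {"hand": 18, "tx": 0, "ty": 0, "tz": 1, "wx": 0, "wy": 0, "wz": 0}
    - {"hand": 18, "tx": 0, "ty": 0, "tz": 0, "wx": 0, "wy": 0, "wz": 0}

```text
clock: 36.3
eef_pos: [554.0, 233.8, 116.5]
tcp_rot: [-3.142, -0.0, -3.082]
contact_force: [-0.3, -0.3, -0.9]
opening: 0.294
grasp_force: 35.3
```

Call:
arm_command:
  deltas:
    - {"hand": 18, "tx": 0, "ty": 0, "tz": 1, "wx": 0, "wy": 0, "wz": 0}
    - {"hand": 18, "tx": 0, "ty": 0, "tz": 0, "wx": 0, "wy": 0, "wz": 0}

```text
clock: 36.55
eef_pos: [554.2, 233.9, 116.0]
tcp_rot: [3.141, 0.0, -3.082]
contact_force: [-0.6, 0.8, 3.2]
opening: 0.298
grasp_force: 35.7
```

The can is on the bin floor at the predicted height. Releasing gently.

Call:
arm_command:
  deltas:
    - {"hand": 25, "tx": 0, "ty": 0, "tz": 0, "wx": 0, "wy": 0, "wz": 0}
    - {"hand": 25.8, "tx": 0, "ty": 0, "tz": 0, "wx": 0, "wy": 0, "wz": 0}
    - {"hand": 26.4, "tx": 0, "ty": 0, "tz": 0, "wx": 0, "wy": 0, "wz": 0}
    - {"hand": 27, "tx": 0, "ty": 0, "tz": 0, "wx": 0, "wy": 0, "wz": 0}
    - {"hand": 28, "tx": 0, "ty": 0, "tz": 0, "wx": 0, "wy": 0, "wz": 0}
    - {"hand": 29.5, "tx": 0, "ty": 0, "tz": 0, "wx": 0, "wy": 0, "wz": 0}
    - {"hand": 31, "tx": 0, "ty": 0, "tz": 0, "wx": 0, "wy": 0, "wz": 0}
    - {"hand": 31, "tx": 0, "ty": 0, "tz": 0, "wx": 0, "wy": 0, "wz": 0}
  squeeze: 20

```text
clock: 37.55
eef_pos: [554.0, 233.8, 115.6]
tcp_rot: [-3.142, 0.0, -3.082]
contact_force: [0.9, -0.0, 0.7]
opening: 0.362
grasp_force: 0.0
```

Call:
arm_command:
  deltas:
    - {"hand": 31, "tx": 0, "ty": 0, "tz": -5, "wx": 0, "wy": 0, "wz": 0}
    - {"hand": 31, "tx": 0, "ty": 0, "tz": -10, "wx": 0, "wy": 0, "wz": 0}
    - {"hand": 31, "tx": 0, "ty": 0, "tz": -25, "wx": 0, "wy": 0, "wz": 0}
    - {"hand": 36, "tx": 0, "ty": 0, "tz": -45, "wx": 0, "wy": 0, "wz": 0}
    - {"hand": 50, "tx": 0, "ty": 0, "tz": -50, "wx": 0, "wy": 0, "wz": 0}
    - {"hand": 50, "tx": 0, "ty": 0, "tz": -45, "wx": 0, "wy": 0, "wz": 0}
    - {"hand": 50, "tx": 0, "ty": 0, "tz": 0, "wx": 0, "wy": 0, "wz": 0}
    - {"hand": 50, "tx": 0, "ty": 0, "tz": 0, "wx": 0, "wy": 0, "wz": 0}

```text
clock: 38.55
eef_pos: [553.7, 233.7, 295.5]
tcp_rot: [-3.142, -0.0, -3.082]
contact_force: [0.1, 0.2, 0.1]
opening: 0.588
grasp_force: 0.0
```

```bash
python3 - <<'E'
from h import *
s=r.sense();print(s['eef_pos'],s['tcp_rot'])
f=grab('wrist','w11.png'); np.savez('w11.npz',**f); b,y=masks(f['image'])
for p in ((554,233.1,142),): q=proj(f,p); print(q); spots(f,[q],z=142,w=12)
for n,m in (('b',b),('y',y)):
    m[:, :180]=0; u=int(proj(f,(440,226 if n=='y' else 344,115))[0]); q=np.where(m[:,u])[0]; print(n,u,onz(f,u,q[0],113).round(1))
E
```

```text
[553.67806933 233.67426558 295.52268378] [-3.14155423e+00 -4.37543623e-05 -3.08237090e+00]
[316.68852552 222.67699964]
[318.  217.2] 67 [549.5 233.9 142. ]
b 469 [429.9 342.2 113. ]
y 316 [436.8 225.6 113. ]
```

The can stands in the bin. Back to the chassis for the next one.

Call:
arm_command:
  deltas:
    - {"hand": 50, "tx": 0, "ty": 0, "tz": -5, "wx": 0, "wy": 0, "wz": 0.13}
    - {"hand": 50, "tx": 4, "ty": -48, "tz": 0, "wx": 0, "wy": 0, "wz": 0}
    - {"hand": 50, "tx": 4, "ty": -48, "tz": 0, "wx": 0, "wy": 0, "wz": 0}
    - {"hand": 50, "tx": 4, "ty": -48, "tz": 0, "wx": 0, "wy": 0, "wz": 0}
    - {"hand": 50, "tx": 4, "ty": -48, "tz": 0, "wx": 0, "wy": 0, "wz": 0}
    - {"hand": 50, "tx": 4, "ty": -48, "tz": 0, "wx": 0, "wy": 0, "wz": 0}
    - {"hand": 50, "tx": 4, "ty": -48, "tz": 0, "wx": 0, "wy": 0, "wz": 0}
    - {"hand": 50, "tx": 4, "ty": -48, "tz": 0, "wx": 0, "wy": 0, "wz": 0}

```text
clock: 39.6
eef_pos: [501.1, -100.7, 299.1]
tcp_rot: [3.141, -0.003, 3.071]
contact_force: [1.1, -0.7, -0.3]
opening: 0.584
grasp_force: 0.0
```

Call:
arm_command:
  deltas:
    - {"hand": 50, "tx": 4, "ty": -48, "tz": 0, "wx": 0, "wy": 0, "wz": 0}
    - {"hand": 50, "tx": 4, "ty": -48, "tz": 0, "wx": 0, "wy": 0, "wz": 0}
    - {"hand": 50, "tx": 4, "ty": -48, "tz": 0, "wx": 0, "wy": 0, "wz": 0}
    - {"hand": 50, "tx": 0, "ty": 0, "tz": 0, "wx": 0, "wy": 0, "wz": 0}
    - {"hand": 50, "tx": 0, "ty": 0, "tz": 0, "wx": 0, "wy": 0, "wz": 0}
    - {"hand": 50, "tx": 0, "ty": 0, "tz": 0, "wx": 0, "wy": 0, "wz": 0}

```text
clock: 40.35
eef_pos: [480.1, -241.0, 300.1]
tcp_rot: [3.141, -0.001, 3.072]
contact_force: [0.6, -0.2, -0.1]
opening: 0.582
grasp_force: 0.0
```

```bash
python3 - <<'E'
from h import *
f=grab('wrist','w12.png'); np.savez('w12.npz',**f)
P=spots(f,[proj(f,p) for p in((462.7,-347.1,140),(461.9,-267.1,140),(534.1,-361.8,140))])
to((*P[1][:2],113)); to((*P[0][:2],113))
g=cv2.cvtColor(f['image'],cv2.COLOR_RGB2GRAY); old=dict(np.load('w9.npz'))
E
```

```text
[182.9 208.2] 67 [ 462.8 -347.2  140. ]
[282.9 200.1] 66 [ 461.8 -267.   140. ]
[181.  290.4] 251 [ 534.2 -361.9  140. ]
eef [ 480.3 -241.   300.3] rot [ 3.141e+00 -1.000e-03  3.072e+00] shift [ 16.5 -27.3 187.3]
eef [ 480.3 -241.   300.3] rot [ 3.141e+00 -1.000e-03  3.072e+00] shift [  10.  -107.2  187.2]
```

Nothing has moved on the deck. Next is the middle square can.

Call:
arm_command:
  deltas:
    - {"hand": 50, "tx": 8.2, "ty": -13.5, "tz": 20, "wx": 0, "wy": 0, "wz": 0}
    - {"hand": 50, "tx": 8.2, "ty": -13.5, "tz": 40, "wx": 0, "wy": 0, "wz": 0}
    - {"hand": 50, "tx": 0, "ty": 0, "tz": 45, "wx": 0, "wy": 0, "wz": 0}
    - {"hand": 50, "tx": 0, "ty": 0, "tz": 35, "wx": 0, "wy": 0, "wz": 0}
    - {"hand": 50, "tx": 0, "ty": 0, "tz": 30, "wx": 0, "wy": 0, "wz": 0}
    - {"hand": 50, "tx": 0, "ty": 0, "tz": 18, "wx": 0, "wy": 0, "wz": 0}
    - {"hand": 50, "tx": 0, "ty": 0, "tz": 0, "wx": 0, "wy": 0, "wz": 0}
    - {"hand": 50, "tx": 0, "ty": 0, "tz": 0, "wx": 0, "wy": 0, "wz": 0}

```text
clock: 41.4
eef_pos: [462.6, -267.7, 113.4]
tcp_rot: [-3.141, 0.001, 3.072]
contact_force: [0.3, -0.6, 0.1]
opening: 0.585
grasp_force: 0.0
```

Call:
arm_command:
  deltas:
    - {"hand": 40, "tx": 0, "ty": 0, "tz": 0, "wx": 0, "wy": 0, "wz": 0}
    - {"hand": 32, "tx": 0, "ty": 0, "tz": 0, "wx": 0, "wy": 0, "wz": 0}
    - {"hand": 28, "tx": 0, "ty": 0, "tz": 0, "wx": 0, "wy": 0, "wz": 0}
    - {"hand": 18, "tx": 0, "ty": 0, "tz": 0, "wx": 0, "wy": 0, "wz": 0}
    - {"hand": 18, "tx": 0, "ty": 0, "tz": 0, "wx": 0, "wy": 0, "wz": 0}
    - {"hand": 18, "tx": 0, "ty": 0, "tz": 0, "wx": 0, "wy": 0, "wz": 0}
  squeeze: 35

```text
clock: 42.15
eef_pos: [462.1, -267.8, 113.1]
tcp_rot: [3.141, 0.0, 3.071]
contact_force: [-0.2, 1.9, 5.2]
opening: 0.306
grasp_force: 33.4
```

Call:
arm_command:
  deltas:
    - {"hand": 18, "tx": 0, "ty": 0, "tz": -15, "wx": 0, "wy": 0, "wz": 0}
    - {"hand": 18, "tx": 0, "ty": 0, "tz": -30, "wx": 0, "wy": 0, "wz": 0}
    - {"hand": 18, "tx": 0, "ty": 0, "tz": -35, "wx": 0, "wy": 0, "wz": 0}
    - {"hand": 18, "tx": -0.5, "ty": 20, "tz": -32, "wx": 0, "wy": 0, "wz": 0}
    - {"hand": 18, "tx": -1.5, "ty": 35, "tz": 0, "wx": 0, "wy": 0, "wz": 0}
    - {"hand": 18, "tx": -1.7, "ty": 44, "tz": 0, "wx": 0, "wy": 0, "wz": 0}
    - {"hand": 18, "tx": -1.7, "ty": 44, "tz": 0, "wx": 0, "wy": 0, "wz": 0}
    - {"hand": 18, "tx": -1.7, "ty": 44, "tz": 0, "wx": 0, "wy": 0, "wz": 0}

```text
clock: 43.15
eef_pos: [482.2, -80.7, 225.5]
tcp_rot: [-3.141, 0.001, 3.07]
contact_force: [-0.1, 0.4, -1.6]
opening: 0.301
grasp_force: 34.8
```

Call:
arm_command:
  deltas:
    - {"hand": 18, "tx": -1.7, "ty": 44, "tz": 0, "wx": 0, "wy": 0, "wz": 0}
    - {"hand": 18, "tx": -1.7, "ty": 44, "tz": 0, "wx": 0, "wy": 0, "wz": 0}
    - {"hand": 18, "tx": -1.7, "ty": 44, "tz": 0, "wx": 0, "wy": 0, "wz": 0}
    - {"hand": 18, "tx": -1.7, "ty": 44, "tz": 0, "wx": 0, "wy": 0, "wz": 0}
    - {"hand": 18, "tx": -1.7, "ty": 44, "tz": 0, "wx": 0, "wy": 0, "wz": 0}
    - {"hand": 18, "tx": -1.7, "ty": 44, "tz": 0, "wx": 0, "wy": 0, "wz": 0}
    - {"hand": 18, "tx": -1.7, "ty": 44, "tz": 0, "wx": 0, "wy": 0, "wz": 0}
    - {"hand": 18, "tx": 0, "ty": 6.5, "tz": 0, "wx": 0, "wy": 0, "wz": -0.13}

```text
clock: 44.15
eef_pos: [516.5, 233.5, 225.4]
tcp_rot: [3.141, 0.001, -3.078]
contact_force: [0.2, -0.9, -0.7]
opening: 0.307
grasp_force: 34.9
```

Call:
arm_command:
  deltas:
    - {"hand": 18, "tx": 0, "ty": 0, "tz": 0, "wx": 0, "wy": 0, "wz": 0}
    - {"hand": 18, "tx": 0, "ty": 0, "tz": 0, "wx": 0, "wy": 0, "wz": 0}
    - {"hand": 18, "tx": 0, "ty": 0, "tz": 0, "wx": 0, "wy": 0, "wz": 0}

```text
clock: 44.52
eef_pos: [516.3, 230.3, 224.8]
tcp_rot: [-3.142, 0.0, -3.085]
contact_force: [-0.1, -0.1, -1.9]
opening: 0.305
grasp_force: 34.9
```

```bash
python3 - <<'E'
from h import *
to((516.1,231.2,123))
E
```

```text
eef [516.3 230.3 224.8] rot [-3.142  0.    -3.085] shift [  0.2   1.  101.8]
```

Call:
arm_command:
  deltas:
    - {"hand": 18, "tx": 0, "ty": 0.5, "tz": 27, "wx": 0, "wy": 0, "wz": 0}
    - {"hand": 18, "tx": 0, "ty": 0.3, "tz": 30, "wx": 0, "wy": 0, "wz": 0}
    - {"hand": 18, "tx": 0, "ty": 0, "tz": 25, "wx": 0, "wy": 0, "wz": 0}
    - {"hand": 18, "tx": 0, "ty": 0, "tz": 15, "wx": 0, "wy": 0, "wz": 0}
    - {"hand": 18, "tx": 0, "ty": 0, "tz": 7, "wx": 0, "wy": 0, "wz": 0}
    - {"hand": 18, "tx": 0, "ty": 0, "tz": 3, "wx": 0, "wy": 0, "wz": 0}
    - {"hand": 18, "tx": 0, "ty": 0, "tz": 0, "wx": 0, "wy": 0, "wz": 0}
    - {"hand": 18, "tx": 0, "ty": 0, "tz": 0, "wx": 0, "wy": 0, "wz": 0}

```text
clock: 45.52
eef_pos: [516.7, 232.0, 118.3]
tcp_rot: [3.141, 0.001, -3.082]
contact_force: [0.2, 0.2, -1.8]
opening: 0.302
grasp_force: 34.8
```

Call:
arm_command:
  deltas:
    - {"hand": 18, "tx": 0, "ty": 0, "tz": 1.5, "wx": 0, "wy": 0, "wz": 0}
    - {"hand": 18, "tx": 0, "ty": 0, "tz": 0, "wx": 0, "wy": 0, "wz": 0}

```text
clock: 45.78
eef_pos: [516.3, 231.8, 116.2]
tcp_rot: [3.142, 0.0, -3.082]
contact_force: [-1.3, 0.3, -1.2]
opening: 0.303
grasp_force: 34.9
```

Call:
arm_command:
  deltas:
    - {"hand": 18, "tx": 0, "ty": 0, "tz": 1, "wx": 0, "wy": 0, "wz": 0}
    - {"hand": 18, "tx": 0, "ty": 0, "tz": 0, "wx": 0, "wy": 0, "wz": 0}

```text
clock: 46.02
eef_pos: [516.2, 231.8, 115.0]
tcp_rot: [-3.142, -0.0, -3.082]
contact_force: [0.7, 0.1, -1.7]
opening: 0.306
grasp_force: 34.9
```

Call:
arm_command:
  deltas:
    - {"hand": 18, "tx": 0, "ty": 0, "tz": 0.8, "wx": 0, "wy": 0, "wz": 0}
    - {"hand": 18, "tx": 0, "ty": 0, "tz": 0, "wx": 0, "wy": 0, "wz": 0}

```text
clock: 46.28
eef_pos: [516.3, 231.8, 114.2]
tcp_rot: [-3.142, -0.0, -3.082]
contact_force: [0.6, 0.2, -1.3]
opening: 0.303
grasp_force: 34.9
```

Call:
arm_command:
  deltas:
    - {"hand": 18, "tx": 0, "ty": 0, "tz": 0.7, "wx": 0, "wy": 0, "wz": 0}
    - {"hand": 18, "tx": 0, "ty": 0, "tz": 0, "wx": 0, "wy": 0, "wz": 0}

```text
clock: 46.52
eef_pos: [516.4, 231.8, 113.9]
tcp_rot: [3.141, 0.0, -3.082]
contact_force: [-0.6, -0.8, 1.3]
opening: 0.303
grasp_force: 35.2
```

Call:
arm_command:
  deltas:
    - {"hand": 18, "tx": 0, "ty": 0, "tz": 0.6, "wx": 0, "wy": 0, "wz": 0}
    - {"hand": 18, "tx": 0, "ty": 0, "tz": 0, "wx": 0, "wy": 0, "wz": 0}

```text
clock: 46.78
eef_pos: [516.6, 231.9, 113.5]
tcp_rot: [3.141, 0.001, -3.082]
contact_force: [-1.3, 0.0, 6.2]
opening: 0.307
grasp_force: 35.7
```

Contact again at the expected height. I'll release, retreat and go back to look at the chassis.

Call:
arm_command:
  deltas:
    - {"hand": 25, "tx": 0, "ty": 0, "tz": -0.5, "wx": 0, "wy": 0, "wz": 0}
    - {"hand": 25.8, "tx": 0, "ty": 0, "tz": 0, "wx": 0, "wy": 0, "wz": 0}
    - {"hand": 26.4, "tx": 0, "ty": 0, "tz": 0, "wx": 0, "wy": 0, "wz": 0}
    - {"hand": 27, "tx": 0, "ty": 0, "tz": 0, "wx": 0, "wy": 0, "wz": 0}
    - {"hand": 28, "tx": 0, "ty": 0, "tz": 0, "wx": 0, "wy": 0, "wz": 0}
    - {"hand": 29.5, "tx": 0, "ty": 0, "tz": 0, "wx": 0, "wy": 0, "wz": 0}
    - {"hand": 31, "tx": 0, "ty": 0, "tz": 0, "wx": 0, "wy": 0, "wz": 0}
    - {"hand": 31, "tx": 0, "ty": 0, "tz": 0, "wx": 0, "wy": 0, "wz": 0}
  squeeze: 20

```text
clock: 47.78
eef_pos: [516.3, 231.8, 113.5]
tcp_rot: [-3.142, -0.0, -3.082]
contact_force: [0.1, -0.5, 0.5]
opening: 0.362
grasp_force: 0.0
```

Call:
arm_command:
  deltas:
    - {"hand": 31, "tx": 0, "ty": 0, "tz": -5, "wx": 0, "wy": 0, "wz": 0}
    - {"hand": 31, "tx": 0, "ty": 0, "tz": -10, "wx": 0, "wy": 0, "wz": 0}
    - {"hand": 31, "tx": 0, "ty": 0, "tz": -25, "wx": 0, "wy": 0, "wz": 0}
    - {"hand": 36, "tx": 0, "ty": 0, "tz": -45, "wx": 0, "wy": 0, "wz": 0}
    - {"hand": 50, "tx": 0, "ty": 0, "tz": -50, "wx": 0, "wy": 0, "wz": 0}
    - {"hand": 50, "tx": 0, "ty": 0, "tz": -48, "wx": 0, "wy": 0, "wz": 0}
    - {"hand": 50, "tx": 0, "ty": 0, "tz": 0, "wx": 0, "wy": 0, "wz": 0}
    - {"hand": 50, "tx": 0, "ty": 0, "tz": 0, "wx": 0, "wy": 0, "wz": 0}

```text
clock: 48.78
eef_pos: [516.0, 231.6, 296.6]
tcp_rot: [3.142, 0.0, -3.082]
contact_force: [0.3, 0.4, 0.0]
opening: 0.581
grasp_force: 0.0
```

```bash
python3 - <<'E'
from h import *
f=grab('wrist','w13.png'); np.savez('w13.npz',**f)
spots(f,[proj(f,p) for p in((549.5,233.9,142),(512,231,140.5))],z=141,w=10); to((480,-240,300))
b,y=masks(f['image']); 
for n,m in (('b',b),('y',y)):
    m[:, :180]=0; u=int(proj(f,(440,226 if n=='y' else 344,115))[0]); q=np.where(m[:,u])[0]; print(n,u,onz(f,u,q[0],113).round(1))
E
```

```text
[317.5 261.2] 68 [549.8 233.7 141. ]
[316.9 215. ] 68 [510.7 231.  141. ]
eef [515.7 231.5 295.8] rot [-3.141e+00 -1.000e-03 -3.082e+00] shift [  63.5 -468.6   -3.9]
b 463 [429.9 342.8 113. ]
y 315 [436.1 225.  113. ]
```

Call:
arm_command:
  deltas:
    - {"hand": 50, "tx": 0, "ty": 0, "tz": -5, "wx": 0, "wy": 0, "wz": 0.13}
    - {"hand": 50, "tx": 0.3, "ty": -47.5, "tz": 0, "wx": 0, "wy": 0, "wz": 0}
    - {"hand": 50, "tx": 0.3, "ty": -47.5, "tz": 0, "wx": 0, "wy": 0, "wz": 0}
    - {"hand": 50, "tx": 0.3, "ty": -47.5, "tz": 0, "wx": 0, "wy": 0, "wz": 0}
    - {"hand": 50, "tx": 0.3, "ty": -47.5, "tz": 0, "wx": 0, "wy": 0, "wz": 0}
    - {"hand": 50, "tx": 0.3, "ty": -47.5, "tz": 0, "wx": 0, "wy": 0, "wz": 0}
    - {"hand": 50, "tx": 0.3, "ty": -47.5, "tz": 0, "wx": 0, "wy": 0, "wz": 0}
    - {"hand": 50, "tx": 0.3, "ty": -47.5, "tz": 0, "wx": 0, "wy": 0, "wz": 0}

```text
clock: 49.82
eef_pos: [489.6, -101.1, 300.1]
tcp_rot: [3.141, -0.002, 3.071]
contact_force: [-0.2, 0.7, -0.5]
opening: 0.587
grasp_force: 0.0
```

Call:
arm_command:
  deltas:
    - {"hand": 50, "tx": 0.3, "ty": -47.5, "tz": 0, "wx": 0, "wy": 0, "wz": 0}
    - {"hand": 50, "tx": 0.3, "ty": -47.5, "tz": 0, "wx": 0, "wy": 0, "wz": 0}
    - {"hand": 50, "tx": 0.3, "ty": -47.5, "tz": 0, "wx": 0, "wy": 0, "wz": 0}
    - {"hand": 50, "tx": 0, "ty": 0, "tz": 0, "wx": 0, "wy": 0, "wz": 0}
    - {"hand": 50, "tx": 0, "ty": 0, "tz": 0, "wx": 0, "wy": 0, "wz": 0}
    - {"hand": 50, "tx": 0, "ty": 0, "tz": 0, "wx": 0, "wy": 0, "wz": 0}

```text
clock: 50.58
eef_pos: [479.6, -240.7, 301.0]
tcp_rot: [3.141, -0.001, 3.072]
contact_force: [0.1, 0.4, -0.6]
opening: 0.588
grasp_force: 0.0
```

```bash
python3 - <<'E'
from h import *
f=grab('wrist','w14.png'); np.savez('w14.npz',**f)
P=spots(f,[proj(f,p) for p in((462.7,-347.1,140),(534.1,-361.8,140))])
to((*P[0][:2],113)); to((*P[1][:2],113))
E
```

```text
[183.  208.8] 68 [ 462.9 -347.3  140. ]
[181.1 290.6] 257 [ 534.2 -361.9  140. ]
eef [ 479.7 -240.7  301.2] rot [ 3.141 -0.     3.072] shift [   9.3 -107.5  188.2]
eef [ 479.7 -240.7  301.2] rot [ 3.141 -0.     3.072] shift [ -62.9 -117.2  188.2]
```

Both cans stand at their places. Now the third square can, which hasn't moved.

Call:
arm_command:
  deltas:
    - {"hand": 50, "tx": 4.6, "ty": -53.7, "tz": 10, "wx": 0, "wy": 0, "wz": 0}
    - {"hand": 50, "tx": 4.7, "ty": -53.8, "tz": 20, "wx": 0, "wy": 0, "wz": 0}
    - {"hand": 50, "tx": 0, "ty": 0, "tz": 55, "wx": 0, "wy": 0, "wz": 0}
    - {"hand": 50, "tx": 0, "ty": 0, "tz": 50, "wx": 0, "wy": 0, "wz": 0}
    - {"hand": 50, "tx": 0, "ty": 0, "tz": 33, "wx": 0, "wy": 0, "wz": 0}
    - {"hand": 50, "tx": 0, "ty": 0, "tz": 20, "wx": 0, "wy": 0, "wz": 0}
    - {"hand": 50, "tx": 0, "ty": 0, "tz": 0, "wx": 0, "wy": 0, "wz": 0}
    - {"hand": 50, "tx": 0, "ty": 0, "tz": 0, "wx": 0, "wy": 0, "wz": 0}

```text
clock: 51.62
eef_pos: [463.5, -348.3, 114.4]
tcp_rot: [-3.141, 0.001, 3.072]
contact_force: [-0.1, -0.6, -0.6]
opening: 0.589
grasp_force: 0.0
```

Call:
arm_command:
  deltas:
    - {"hand": 40, "tx": 0, "ty": 0, "tz": 0, "wx": 0, "wy": 0, "wz": 0}
    - {"hand": 32, "tx": 0, "ty": 0, "tz": 0, "wx": 0, "wy": 0, "wz": 0}
    - {"hand": 28, "tx": 0, "ty": 0, "tz": 0, "wx": 0, "wy": 0, "wz": 0}
    - {"hand": 18, "tx": 0, "ty": 0, "tz": 0, "wx": 0, "wy": 0, "wz": 0}
    - {"hand": 18, "tx": 0, "ty": 0, "tz": 0, "wx": 0, "wy": 0, "wz": 0}
    - {"hand": 18, "tx": 0, "ty": 0, "tz": 0, "wx": 0, "wy": 0, "wz": 0}
  squeeze: 35

```text
clock: 52.38
eef_pos: [463.0, -348.4, 113.9]
tcp_rot: [-3.142, 0.0, 3.071]
contact_force: [-0.6, 2.1, 6.5]
opening: 0.298
grasp_force: 35.7
```

Call:
arm_command:
  deltas:
    - {"hand": 18, "tx": 0, "ty": 0, "tz": -15, "wx": 0, "wy": 0, "wz": 0}
    - {"hand": 18, "tx": 0, "ty": 0, "tz": -30, "wx": 0, "wy": 0, "wz": 0}
    - {"hand": 18, "tx": 0, "ty": 0, "tz": -35, "wx": 0, "wy": 0, "wz": 0}
    - {"hand": 18, "tx": 1, "ty": 20, "tz": -32, "wx": 0, "wy": 0, "wz": 0}
    - {"hand": 18, "tx": 1.4, "ty": 35, "tz": 0, "wx": 0, "wy": 0, "wz": 0}
    - {"hand": 18, "tx": 2, "ty": 45, "tz": 0, "wx": 0, "wy": 0, "wz": 0}
    - {"hand": 18, "tx": 2, "ty": 45, "tz": 0, "wx": 0, "wy": 0, "wz": 0}
    - {"hand": 18, "tx": 2, "ty": 45, "tz": 0, "wx": 0, "wy": 0, "wz": 0}

```text
clock: 53.38
eef_pos: [467.7, -157.1, 226.2]
tcp_rot: [-3.141, 0.001, 3.07]
contact_force: [0.6, 0.6, -1.1]
opening: 0.299
grasp_force: 35.1
```

Call:
arm_command:
  deltas:
    - {"hand": 18, "tx": 2, "ty": 45, "tz": 0, "wx": 0, "wy": 0, "wz": 0}
    - {"hand": 18, "tx": 2, "ty": 45, "tz": 0, "wx": 0, "wy": 0, "wz": 0}
    - {"hand": 18, "tx": 2, "ty": 45, "tz": 0, "wx": 0, "wy": 0, "wz": 0}
    - {"hand": 18, "tx": 2, "ty": 45, "tz": 0, "wx": 0, "wy": 0, "wz": 0}
    - {"hand": 18, "tx": 2, "ty": 45, "tz": 0, "wx": 0, "wy": 0, "wz": 0}
    - {"hand": 18, "tx": 2, "ty": 45, "tz": 0, "wx": 0, "wy": 0, "wz": 0}
    - {"hand": 18, "tx": 2, "ty": 45, "tz": 0, "wx": 0, "wy": 0, "wz": 0}
    - {"hand": 18, "tx": 2, "ty": 45, "tz": 0, "wx": 0, "wy": 0, "wz": 0}

```text
clock: 54.38
eef_pos: [477.3, 203.4, 226.3]
tcp_rot: [3.141, 0.001, 3.071]
contact_force: [0.7, -0.3, -1.5]
opening: 0.299
grasp_force: 35.2
```

Call:
arm_command:
  deltas:
    - {"hand": 18, "tx": 1, "ty": 27.5, "tz": 0, "wx": 0, "wy": 0, "wz": -0.065}
    - {"hand": 18, "tx": 0, "ty": 0, "tz": 0, "wx": 0, "wy": 0, "wz": -0.065}
    - {"hand": 18, "tx": 0, "ty": 0, "tz": 0, "wx": 0, "wy": 0, "wz": 0}
    - {"hand": 18, "tx": 0, "ty": 0, "tz": 0, "wx": 0, "wy": 0, "wz": 0}

```text
clock: 54.88
eef_pos: [478.3, 229.1, 225.8]
tcp_rot: [-3.142, 0.0, -3.084]
contact_force: [1.2, 0.6, -1.7]
opening: 0.298
grasp_force: 35.2
```

```bash
python3 - <<'E'
from h import *
to((478.2,229.3,119))
E
```

```text
eef [478.3 229.1 225.8] rot [-3.142  0.    -3.084] shift [  0.2   0.2 106.8]
```

Call:
arm_command:
  deltas:
    - {"hand": 18, "tx": 0, "ty": 0.2, "tz": 27, "wx": 0, "wy": 0, "wz": 0}
    - {"hand": 18, "tx": 0, "ty": 0, "tz": 30, "wx": 0, "wy": 0, "wz": 0}
    - {"hand": 18, "tx": 0, "ty": 0, "tz": 25, "wx": 0, "wy": 0, "wz": 0}
    - {"hand": 18, "tx": 0, "ty": 0, "tz": 15, "wx": 0, "wy": 0, "wz": 0}
    - {"hand": 18, "tx": 0, "ty": 0, "tz": 8, "wx": 0, "wy": 0, "wz": 0}
    - {"hand": 18, "tx": 0, "ty": 0, "tz": 4, "wx": 0, "wy": 0, "wz": 0}
    - {"hand": 18, "tx": 0, "ty": 0, "tz": 0, "wx": 0, "wy": 0, "wz": 0}
    - {"hand": 18, "tx": 0, "ty": 0, "tz": 0, "wx": 0, "wy": 0, "wz": 0}

```text
clock: 55.88
eef_pos: [478.7, 229.9, 117.1]
tcp_rot: [3.141, 0.001, -3.082]
contact_force: [-0.2, -0.6, -2.0]
opening: 0.299
grasp_force: 35.2
```

Call:
arm_command:
  deltas:
    - {"hand": 18, "tx": 0, "ty": 0, "tz": 1.2, "wx": 0, "wy": 0, "wz": 0}
    - {"hand": 18, "tx": 0, "ty": 0, "tz": 0.8, "wx": 0, "wy": 0, "wz": 0}
    - {"hand": 18, "tx": 0, "ty": 0, "tz": 0, "wx": 0, "wy": 0, "wz": 0}

```text
clock: 56.25
eef_pos: [478.3, 229.7, 114.5]
tcp_rot: [-3.142, -0.0, -3.082]
contact_force: [-0.3, -0.1, -1.6]
opening: 0.303
grasp_force: 35.2
```

Call:
arm_command:
  deltas:
    - {"hand": 18, "tx": 0, "ty": 0, "tz": 0.8, "wx": 0, "wy": 0, "wz": 0}
    - {"hand": 18, "tx": 0, "ty": 0, "tz": 0, "wx": 0, "wy": 0, "wz": 0}

```text
clock: 56.5
eef_pos: [478.3, 229.6, 113.6]
tcp_rot: [-3.142, -0.0, -3.082]
contact_force: [0.1, 0.0, -1.6]
opening: 0.3
grasp_force: 35.2
```

Call:
arm_command:
  deltas:
    - {"hand": 18, "tx": 0, "ty": 0, "tz": 0.7, "wx": 0, "wy": 0, "wz": 0}
    - {"hand": 18, "tx": 0, "ty": 0, "tz": 0, "wx": 0, "wy": 0, "wz": 0}

```text
clock: 56.75
eef_pos: [478.3, 229.6, 112.9]
tcp_rot: [-3.142, -0.0, -3.082]
contact_force: [0.0, 0.7, -1.7]
opening: 0.298
grasp_force: 35.2
```

Call:
arm_command:
  deltas:
    - {"hand": 18, "tx": 0, "ty": 0, "tz": 0.7, "wx": 0, "wy": 0, "wz": 0}
    - {"hand": 18, "tx": 0, "ty": 0, "tz": 0, "wx": 0, "wy": 0, "wz": 0}

```text
clock: 57.0
eef_pos: [478.4, 229.7, 112.4]
tcp_rot: [3.142, 0.0, -3.082]
contact_force: [-0.7, -0.2, 1.5]
opening: 0.298
grasp_force: 35.3
```

Call:
arm_command:
  deltas:
    - {"hand": 18, "tx": 0, "ty": 0, "tz": 0.7, "wx": 0, "wy": 0, "wz": 0}
    - {"hand": 18, "tx": 0, "ty": 0, "tz": 0, "wx": 0, "wy": 0, "wz": 0}

```text
clock: 57.25
eef_pos: [478.5, 229.8, 111.9]
tcp_rot: [3.141, 0.0, -3.082]
contact_force: [-1.2, -0.7, 4.8]
opening: 0.296
grasp_force: 35.5
```

Call:
arm_command:
  deltas:
    - {"hand": 25, "tx": 0, "ty": 0, "tz": -0.4, "wx": 0, "wy": 0, "wz": 0}
    - {"hand": 25.8, "tx": 0, "ty": 0, "tz": 0, "wx": 0, "wy": 0, "wz": 0}
    - {"hand": 26.4, "tx": 0, "ty": 0, "tz": 0, "wx": 0, "wy": 0, "wz": 0}
    - {"hand": 27, "tx": 0, "ty": 0, "tz": 0, "wx": 0, "wy": 0, "wz": 0}
    - {"hand": 28, "tx": 0, "ty": 0, "tz": 0, "wx": 0, "wy": 0, "wz": 0}
    - {"hand": 29.5, "tx": 0, "ty": 0, "tz": 0, "wx": 0, "wy": 0, "wz": 0}
    - {"hand": 31, "tx": 0, "ty": 0, "tz": 0, "wx": 0, "wy": 0, "wz": 0}
    - {"hand": 31, "tx": 0, "ty": 0, "tz": 0, "wx": 0, "wy": 0, "wz": 0}
  squeeze: 20

```text
clock: 58.25
eef_pos: [478.3, 229.6, 112.0]
tcp_rot: [-3.142, 0.0, -3.082]
contact_force: [-0.5, 0.0, -0.4]
opening: 0.364
grasp_force: 0.0
```

Call:
arm_command:
  deltas:
    - {"hand": 31, "tx": 0, "ty": 0, "tz": -5, "wx": 0, "wy": 0, "wz": 0}
    - {"hand": 31, "tx": 0, "ty": 0, "tz": -10, "wx": 0, "wy": 0, "wz": 0}
    - {"hand": 31, "tx": 0, "ty": 0, "tz": -25, "wx": 0, "wy": 0, "wz": 0}
    - {"hand": 36, "tx": 0, "ty": 0, "tz": -45, "wx": 0, "wy": 0, "wz": 0}
    - {"hand": 50, "tx": 0, "ty": 0, "tz": -50, "wx": 0, "wy": 0, "wz": 0}
    - {"hand": 50, "tx": 0, "ty": 0, "tz": -48, "wx": 0, "wy": 0, "wz": 0}
    - {"hand": 50, "tx": 0, "ty": 0, "tz": 0, "wx": 0, "wy": 0, "wz": 0}
    - {"hand": 50, "tx": 0, "ty": 0, "tz": 0, "wx": 0, "wy": 0, "wz": 0}

```text
clock: 59.25
eef_pos: [477.9, 229.5, 294.9]
tcp_rot: [-3.142, 0.0, -3.082]
contact_force: [0.3, 0.1, 0.4]
opening: 0.584
grasp_force: 0.0
```

```bash
python3 - <<'E'
from h import *
f=grab('wrist','w15.png'); np.savez('w15.npz',**f); to((534,-362,300))
spots(f,[proj(f,p) for p in((549.8,233.7,141),(510.7,231,141),(474,229,139))],z=140,w=10)
E
```

```text
eef [477.6 229.3 294.1] rot [-3.141e+00 -1.000e-03 -3.082e+00] shift [ -21.3 -593.6   -5.6]
[317.2 303.4] 56 [550.1 233.6 140. ]
[319.8 258.2] 62 [508.7 233.2 140. ]
[318.9 216. ] 67 [473.1 230.3 140. ]
```

Call:
arm_command:
  deltas:
    - {"hand": 50, "tx": 0, "ty": 0, "tz": -5, "wx": 0, "wy": 0, "wz": 0.13}
    - {"hand": 50, "tx": -8, "ty": -49, "tz": 0, "wx": 0, "wy": 0, "wz": 0}
    - {"hand": 50, "tx": -8, "ty": -49, "tz": 0, "wx": 0, "wy": 0, "wz": 0}
    - {"hand": 50, "tx": -8, "ty": -49, "tz": 0, "wx": 0, "wy": 0, "wz": 0}
    - {"hand": 50, "tx": -8, "ty": -49, "tz": 0, "wx": 0, "wy": 0, "wz": 0}
    - {"hand": 50, "tx": -8, "ty": -49, "tz": 0, "wx": 0, "wy": 0, "wz": 0}
    - {"hand": 50, "tx": -8, "ty": -49, "tz": 0, "wx": 0, "wy": 0, "wz": 0}
    - {"hand": 50, "tx": -8, "ty": -49, "tz": 0, "wx": 0, "wy": 0, "wz": 0}

```text
clock: 60.3
eef_pos: [509.1, -117.9, 298.4]
tcp_rot: [3.141, -0.003, 3.071]
contact_force: [-0.3, 0.4, -0.3]
opening: 0.586
grasp_force: 0.0
```

Call:
arm_command:
  deltas:
    - {"hand": 50, "tx": -8, "ty": -49, "tz": 0, "wx": 0, "wy": 0, "wz": 0}
    - {"hand": 50, "tx": -8, "ty": -49, "tz": 0, "wx": 0, "wy": 0, "wz": 0}
    - {"hand": 50, "tx": -8, "ty": -49, "tz": 0, "wx": 0, "wy": 0, "wz": 0}
    - {"hand": 50, "tx": -8, "ty": -48, "tz": 0, "wx": 0, "wy": 0, "wz": 0}
    - {"hand": 50, "tx": -8, "ty": -48, "tz": 0, "wx": 0, "wy": 0, "wz": 0}
    - {"hand": 50, "tx": 0, "ty": 0, "tz": 0, "wx": 0, "wy": 0, "wz": 0}
    - {"hand": 50, "tx": 0, "ty": 0, "tz": 0, "wx": 0, "wy": 0, "wz": 0}
    - {"hand": 50, "tx": 0, "ty": 0, "tz": 0, "wx": 0, "wy": 0, "wz": 0}

```text
clock: 61.3
eef_pos: [532.5, -360.4, 299.5]
tcp_rot: [3.141, -0.001, 3.072]
contact_force: [-0.0, 0.2, -0.2]
opening: 0.587
grasp_force: 0.0
```

```bash
python3 - <<'E'
from h import *
f=grab('wrist','w16.png'); np.savez('w16.npz',**f)
P=spots(f,[proj(f,p) for p in((534.2,-361.9,140),)],w=12)
to((*P[0][:2],113))
E
```

```text
[315.6 222.9] 349 [ 534.4 -361.8  140. ]
eef [ 532.6 -360.5  299.8] rot [ 3.141 -0.     3.072] shift [ -2.   -1.4 186.8]
```

All three squares stand in yellow. The round shield is directly below at (534.4, -361.8).

Call:
arm_command:
  deltas:
    - {"hand": 50, "tx": -2, "ty": -1.4, "tz": 30, "wx": 0, "wy": 0, "wz": 0}
    - {"hand": 50, "tx": 0, "ty": 0, "tz": 45, "wx": 0, "wy": 0, "wz": 0}
    - {"hand": 50, "tx": 0, "ty": 0, "tz": 45, "wx": 0, "wy": 0, "wz": 0}
    - {"hand": 50, "tx": 0, "ty": 0, "tz": 35, "wx": 0, "wy": 0, "wz": 0}
    - {"hand": 50, "tx": 0, "ty": 0, "tz": 20, "wx": 0, "wy": 0, "wz": 0}
    - {"hand": 50, "tx": 0, "ty": 0, "tz": 12, "wx": 0, "wy": 0, "wz": 0}
    - {"hand": 50, "tx": 0, "ty": 0, "tz": 0, "wx": 0, "wy": 0, "wz": 0}
    - {"hand": 50, "tx": 0, "ty": 0, "tz": 0, "wx": 0, "wy": 0, "wz": 0}

```text
clock: 62.35
eef_pos: [535.2, -363.7, 114.3]
tcp_rot: [-3.141, 0.002, 3.071]
contact_force: [0.2, -0.1, -0.6]
opening: 0.587
grasp_force: 0.0
```

Call:
arm_command:
  deltas:
    - {"hand": 42, "tx": 0, "ty": 0, "tz": 0, "wx": 0, "wy": 0, "wz": 0}
    - {"hand": 34, "tx": 0, "ty": 0, "tz": 0, "wx": 0, "wy": 0, "wz": 0}
    - {"hand": 30, "tx": 0, "ty": 0, "tz": 0, "wx": 0, "wy": 0, "wz": 0}
    - {"hand": 20, "tx": 0, "ty": 0, "tz": 0, "wx": 0, "wy": 0, "wz": 0}
    - {"hand": 20, "tx": 0, "ty": 0, "tz": 0, "wx": 0, "wy": 0, "wz": 0}
    - {"hand": 20, "tx": 0, "ty": 0, "tz": 0, "wx": 0, "wy": 0, "wz": 0}
  squeeze: 30

```text
clock: 63.1
eef_pos: [534.7, -363.2, 113.3]
tcp_rot: [-3.141, 0.0, 3.071]
contact_force: [0.5, 1.4, 5.3]
opening: 0.321
grasp_force: 29.5
```

Call:
arm_command:
  deltas:
    - {"hand": 20, "tx": 0, "ty": 0, "tz": -8, "wx": 0, "wy": 0, "wz": 0}
    - {"hand": 20, "tx": 0, "ty": 0, "tz": -12, "wx": 0, "wy": 0, "wz": 0}
    - {"hand": 20, "tx": 0, "ty": 0, "tz": -25, "wx": 0, "wy": 0, "wz": 0}
    - {"hand": 20, "tx": 0, "ty": 0, "tz": -35, "wx": 0, "wy": 0, "wz": 0}
    - {"hand": 20, "tx": 0, "ty": 0, "tz": -30, "wx": 0, "wy": 0, "wz": 0}
    - {"hand": 20, "tx": 0, "ty": 0, "tz": -10, "wx": 0, "wy": 0, "wz": 0}

```text
clock: 63.85
eef_pos: [535.3, -363.8, 235.6]
tcp_rot: [-3.14, 0.003, 3.071]
contact_force: [-0.6, -0.1, -0.3]
opening: 0.322
grasp_force: 29.6
```

Call:
arm_command:
  deltas:
    - {"hand": 20, "tx": 2, "ty": 20, "tz": 0, "wx": 0, "wy": 0, "wz": 0}
    - {"hand": 20, "tx": 4, "ty": 38, "tz": 0, "wx": 0, "wy": 0, "wz": 0}
    - {"hand": 20, "tx": 5, "ty": 47, "tz": 0, "wx": 0, "wy": 0, "wz": 0}
    - {"hand": 20, "tx": 5, "ty": 47, "tz": 0, "wx": 0, "wy": 0, "wz": 0}
    - {"hand": 20, "tx": 5, "ty": 47, "tz": 0, "wx": 0, "wy": 0, "wz": 0}
    - {"hand": 20, "tx": 5, "ty": 47, "tz": 0, "wx": 0, "wy": 0, "wz": 0}
    - {"hand": 20, "tx": 5, "ty": 47, "tz": 0, "wx": 0, "wy": 0, "wz": 0}
    - {"hand": 20, "tx": 5, "ty": 47, "tz": 0, "wx": 0, "wy": 0, "wz": 0}

```text
clock: 64.85
eef_pos: [520.9, -19.2, 231.6]
tcp_rot: [3.141, -0.002, 3.071]
contact_force: [1.5, 1.1, 0.2]
opening: 0.325
grasp_force: 29.6
```

Call:
arm_command:
  deltas:
    - {"hand": 20, "tx": 5, "ty": 47, "tz": 0, "wx": 0, "wy": 0, "wz": 0}
    - {"hand": 20, "tx": 5, "ty": 47, "tz": 0, "wx": 0, "wy": 0, "wz": 0}
    - {"hand": 20, "tx": 5, "ty": 47, "tz": 0, "wx": 0, "wy": 0, "wz": 0}
    - {"hand": 20, "tx": 5, "ty": 47, "tz": 0, "wx": 0, "wy": 0, "wz": 0}
    - {"hand": 20, "tx": 5, "ty": 47, "tz": 0, "wx": 0, "wy": 0, "wz": 0}
    - {"hand": 20, "tx": 5, "ty": 47, "tz": 0, "wx": 0, "wy": 0, "wz": 0}
    - {"hand": 20, "tx": 5, "ty": 47, "tz": 0, "wx": 0, "wy": 0, "wz": 0}
    - {"hand": 20, "tx": 3, "ty": 39, "tz": 0, "wx": 0, "wy": 0, "wz": 0}

```text
clock: 65.85
eef_pos: [508.7, 350.0, 231.3]
tcp_rot: [-3.14, -0.002, 3.072]
contact_force: [0.8, -0.8, -0.1]
opening: 0.319
grasp_force: 29.6
```

Call:
arm_command:
  deltas:
    - {"hand": 20, "tx": 0, "ty": 0, "tz": 0, "wx": 0, "wy": 0, "wz": -0.065}
    - {"hand": 20, "tx": 0, "ty": 0, "tz": 0, "wx": 0, "wy": 0, "wz": -0.065}
    - {"hand": 20, "tx": 0, "ty": 0, "tz": 0, "wx": 0, "wy": 0, "wz": 0}
    - {"hand": 20, "tx": 0, "ty": 0, "tz": 0, "wx": 0, "wy": 0, "wz": 0}

```text
clock: 66.35
eef_pos: [510.0, 348.2, 232.3]
tcp_rot: [-3.141, -0.001, -3.084]
contact_force: [-0.1, 0.5, -0.2]
opening: 0.32
grasp_force: 29.7
```

```bash
python3 - <<'E'
from h import *
to((510.7,347.9,119)); f=grab('wrist','w17.png'); b,y=masks(f['image']); b[:,:180]=0;b[:,460:]=0
for v in (100,130,160): q=np.where(b[v])[0]; print(onz(f,q[0],v,114).round(1),onz(f,q[-1]+1,v,114).round(1))
q=np.where(b[:,318])[0]; print(onz(f,318,q[0],113).round(1))
E
```

```text
eef [510.  348.2 232.3] rot [-3.141e+00 -1.000e-03 -3.084e+00] shift [ -0.8  -0.2 113.3]Traceback (most recent call last):
  File "<stdin>", line 3, in <module>
IndexError: index 0 is out of bounds for axis 0 with size 0
```

```bash
python3 - <<'E'
from h import *
f=grab('wrist'); b,y=masks(f['image']); b[:,:180]=0;b[:,460:]=0
q=np.where(b[:,318])[0]; print(q[0],q[-1],onz(f,318,q[0],113).round(1))
for v in (q[0]+10,q[0]+40,q[0]+70): x=np.where(b[v])[0]; a,c=onz(f,x[0],v,114),onz(f,x[-1]+1,v,114); print(a.round(1),c.round(1),((a+c)/2).round(1))
E
```

```text
115 248 [429.4 343.6 113. ]
[437.5 309.3 114. ] [433.6 377.3 114. ] [435.6 343.3 114. ]
[456.4 310.2 114. ] [452.4 378.6 114. ] [454.4 344.4 114. ]
[476.2 311.9 114. ] [472.3 379.3 114. ] [474.2 345.6 114. ]
```

Call:
arm_command:
  deltas:
    - {"hand": 20, "tx": -0.7, "ty": 0, "tz": 27, "wx": 0, "wy": 0, "wz": 0}
    - {"hand": 20, "tx": 0, "ty": 0, "tz": 32, "wx": 0, "wy": 0, "wz": 0}
    - {"hand": 20, "tx": 0, "ty": 0, "tz": 25, "wx": 0, "wy": 0, "wz": 0}
    - {"hand": 20, "tx": 0, "ty": 0, "tz": 5, "wx": 0, "wy": 0, "wz": 0}
    - {"hand": 20, "tx": 0, "ty": 0, "tz": 0, "wx": 0, "wy": 0, "wz": 0}
    - {"hand": 20, "tx": 0, "ty": 0, "tz": 0, "wx": 0, "wy": 0, "wz": 0}

```text
clock: 67.2
eef_pos: [512.2, 348.7, 145.3]
tcp_rot: [3.141, 0.002, -3.083]
contact_force: [-0.4, -0.4, -0.2]
opening: 0.319
grasp_force: 29.7
```

Call:
arm_command:
  deltas:
    - {"hand": 20, "tx": 0, "ty": -0.5, "tz": 13, "wx": 0, "wy": 0, "wz": 0}
    - {"hand": 20, "tx": 0, "ty": 0, "tz": 9, "wx": 0, "wy": 0, "wz": 0}
    - {"hand": 20, "tx": 0, "ty": 0, "tz": 4, "wx": 0, "wy": 0, "wz": 0}
    - {"hand": 20, "tx": 0, "ty": 0, "tz": 0, "wx": 0, "wy": 0, "wz": 0}
    - {"hand": 20, "tx": 0, "ty": 0, "tz": 0, "wx": 0, "wy": 0, "wz": 0}

```text
clock: 67.82
eef_pos: [511.7, 347.9, 118.2]
tcp_rot: [3.141, 0.0, -3.082]
contact_force: [0.5, -0.6, -0.3]
opening: 0.318
grasp_force: 29.7
```

Call:
arm_command:
  deltas:
    - {"hand": 20, "tx": 0, "ty": 0, "tz": 1, "wx": 0, "wy": 0, "wz": 0}
    - {"hand": 20, "tx": 0, "ty": 0, "tz": 0, "wx": 0, "wy": 0, "wz": 0}

```text
clock: 68.08
eef_pos: [511.5, 347.8, 117.1]
tcp_rot: [3.141, 0.0, -3.082]
contact_force: [-0.1, 0.2, 0.3]
opening: 0.32
grasp_force: 29.7
```

Call:
arm_command:
  deltas:
    - {"hand": 20, "tx": 0, "ty": 0, "tz": 1, "wx": 0, "wy": 0, "wz": 0}
    - {"hand": 20, "tx": 0, "ty": 0, "tz": 0, "wx": 0, "wy": 0, "wz": 0}

```text
clock: 68.32
eef_pos: [511.4, 347.8, 116.0]
tcp_rot: [-3.142, -0.0, -3.082]
contact_force: [0.4, -0.7, -0.9]
opening: 0.321
grasp_force: 29.7
```

Call:
arm_command:
  deltas:
    - {"hand": 20, "tx": 0, "ty": 0, "tz": 0.8, "wx": 0, "wy": 0, "wz": 0}
    - {"hand": 20, "tx": 0, "ty": 0, "tz": 0, "wx": 0, "wy": 0, "wz": 0}

```text
clock: 68.58
eef_pos: [511.5, 347.8, 115.1]
tcp_rot: [-3.142, -0.0, -3.082]
contact_force: [-0.0, -0.1, -0.7]
opening: 0.319
grasp_force: 29.7
```

Call:
arm_command:
  deltas:
    - {"hand": 20, "tx": 0, "ty": 0, "tz": 0.7, "wx": 0, "wy": 0, "wz": 0}
    - {"hand": 20, "tx": 0, "ty": 0, "tz": 0, "wx": 0, "wy": 0, "wz": 0}

```text
clock: 68.82
eef_pos: [511.5, 347.8, 114.4]
tcp_rot: [-3.142, -0.0, -3.082]
contact_force: [-1.0, 0.8, -0.9]
opening: 0.32
grasp_force: 29.7
```

Call:
arm_command:
  deltas:
    - {"hand": 20, "tx": 0, "ty": 0, "tz": 0.6, "wx": 0, "wy": 0, "wz": 0}
    - {"hand": 20, "tx": 0, "ty": 0, "tz": 0, "wx": 0, "wy": 0, "wz": 0}

```text
clock: 69.08
eef_pos: [511.6, 347.9, 114.1]
tcp_rot: [3.141, 0.0, -3.082]
contact_force: [0.1, -0.5, 1.5]
opening: 0.318
grasp_force: 29.8
```

Call:
arm_command:
  deltas:
    - {"hand": 20, "tx": 0, "ty": 0, "tz": 0.6, "wx": 0, "wy": 0, "wz": 0}
    - {"hand": 20, "tx": 0, "ty": 0, "tz": 0, "wx": 0, "wy": 0, "wz": 0}

```text
clock: 69.32
eef_pos: [511.7, 348.0, 113.7]
tcp_rot: [3.141, 0.001, -3.082]
contact_force: [-0.7, -1.3, 5.6]
opening: 0.319
grasp_force: 30.0
```

Contact. I'll release and retreat to a final viewing pose.

Call:
arm_command:
  deltas:
    - {"hand": 26.6, "tx": 0, "ty": 0, "tz": -0.4, "wx": 0, "wy": 0, "wz": 0}
    - {"hand": 27.4, "tx": 0, "ty": 0, "tz": 0, "wx": 0, "wy": 0, "wz": 0}
    - {"hand": 28, "tx": 0, "ty": 0, "tz": 0, "wx": 0, "wy": 0, "wz": 0}
    - {"hand": 28.6, "tx": 0, "ty": 0, "tz": 0, "wx": 0, "wy": 0, "wz": 0}
    - {"hand": 29.5, "tx": 0, "ty": 0, "tz": 0, "wx": 0, "wy": 0, "wz": 0}
    - {"hand": 31, "tx": 0, "ty": 0, "tz": 0, "wx": 0, "wy": 0, "wz": 0}
    - {"hand": 32, "tx": 0, "ty": 0, "tz": 0, "wx": 0, "wy": 0, "wz": 0}
    - {"hand": 32, "tx": 0, "ty": 0, "tz": 0, "wx": 0, "wy": 0, "wz": 0}
  squeeze: 20

```text
clock: 70.32
eef_pos: [511.5, 347.7, 113.6]
tcp_rot: [-3.142, -0.0, -3.082]
contact_force: [-0.3, 0.2, -0.5]
opening: 0.379
grasp_force: 0.0
```

Call:
arm_command:
  deltas:
    - {"hand": 32, "tx": 0, "ty": 0, "tz": -5, "wx": 0, "wy": 0, "wz": 0}
    - {"hand": 32, "tx": 0, "ty": 0, "tz": -10, "wx": 0, "wy": 0, "wz": 0}
    - {"hand": 32, "tx": 0, "ty": 0, "tz": -25, "wx": 0, "wy": 0, "wz": 0}
    - {"hand": 36, "tx": 0, "ty": 0, "tz": -45, "wx": 0, "wy": 0, "wz": 0}
    - {"hand": 50, "tx": 0, "ty": -20, "tz": -50, "wx": 0, "wy": 0, "wz": 0}
    - {"hand": 85, "tx": 0, "ty": -30, "tz": -50, "wx": 0, "wy": 0, "wz": 0}
    - {"hand": 85, "tx": 0, "ty": -10, "tz": 0, "wx": 0, "wy": 0, "wz": 0}
    - {"hand": 85, "tx": 0, "ty": 0, "tz": 0, "wx": 0, "wy": 0, "wz": 0}

```text
clock: 71.32
eef_pos: [514.9, 287.3, 299.0]
tcp_rot: [3.141, 0.001, -3.083]
contact_force: [-0.3, -0.2, -1.0]
opening: 1.001
grasp_force: 0.0
```

Call:
arm_command:
  deltas:
    - {"hand": 85, "tx": 0, "ty": 0, "tz": 0, "wx": 0, "wy": 0, "wz": 0}
    - {"hand": 85, "tx": 0, "ty": 0, "tz": 0, "wx": 0, "wy": 0, "wz": 0}
    - {"hand": 85, "tx": 0, "ty": 0, "tz": 0, "wx": 0, "wy": 0, "wz": 0}

```text
clock: 71.7
eef_pos: [514.8, 288.2, 297.9]
tcp_rot: [-3.141, -0.001, -3.082]
contact_force: [-0.4, 0.2, -0.1]
opening: 0.998
grasp_force: 0.0
```

```bash
python3 - <<'E'
from h import *
f=grab('wrist'); a=f['image'][:,:,::-1]; t=grab('top')['image'][170:310,150:500][:,:,::-1]
t=cv2.resize(t,None,fx=1.8,fy=1.8,interpolation=cv2.INTER_CUBIC)
c=np.zeros((340+t.shape[0],640,3),np.uint8); c[:340]=a[:340]; c[340:,:t.shape[1]]=t; cv2.imwrite('pics/final.png',c); print(c.shape)
print(r.sense()['eef_pos'],r.sense()['clock'])
E
```

```text
(592, 640, 3)
[514.89798737 288.14255187 298.21149248] 71.8
```

View pics/final.png

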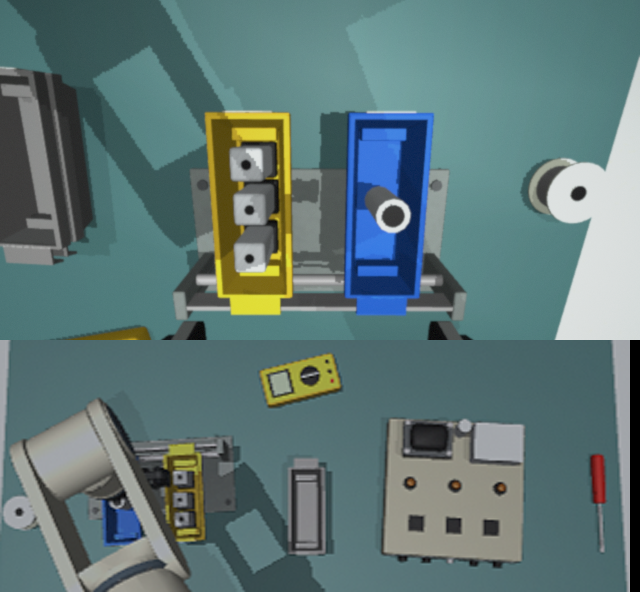

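The final view shows three square cans standing in yellow at about (250,160–255) and the shield in blue at (390,213). Both bins are hooked on the rail. The greys, meter, screwdriver and reel are undisturbed, and the deck holds only its fixed parts and the marks where the cans stood. Handing in.

```bash
python3 -c "
from rig import r
print(r.sign_off())"
```

```text
the job is handed in; nothing more can be done
None
```

The job is done and handed in: the blue and yellow bins hang side by side on the rail, the one round shield is in blue, all three square cans are in yellow, and the spares, meter, screwdriver and reel look undisturbed in the last view.

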